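Unlock the circuit panel rack with a hex key and put the panels away

ROBOT

A 7-joint arm with a two-finger parallel gripper is mounted at the origin on the work surface. World frame = base frame: x ahead of the robot, y to its left, z up, the work surface at z = 0. Lengths are in m, angles in rad, forces in N, time in s.
With the tool pointing down it reaches from about 0.425 to 1.025 m from the base axis. Payload 9.4 kg.
Tool frame: the origin (TCP) lies at the centre of the arm's flange, where the gripper is bolted on; the fingertips stand 186 mm ahead of it and the grasp point (between the pads) lies 167 mm ahead of it; z points along the fingers, y is the line along which they close (so a half turn about z gives the same grasp; the last joint's range is limited). The gripper opens to 93 mm and grips with 3 to 60 N. Pads are 15 mm wide; open, the fingers measure 128 mm over their backs; the gripper's body (75 mm by 188 mm) begins 65 mm behind the grasp point.
Start: joints at [-1.283, 0.599, -0.003, 1.599, 0.002, 0.943, -0.08], TCP at [0.259, 0.677, 0.405] pointing down, gripper open.
Joint ranges: [-2.57, 2.57], [-0.35, 1.97], [-1.29, 1.29], [0.11, 2.56], [-1.05, 4.19], [0.11, 1.86], [-2.63, 2.63]. Speed limits (rad/s): [2.22, 2.22, 3.01, 3.01, 3.14, 3.14, 3.14].

INTERFACE

Orientations are given as a 3x3 rotation matrix whose columns are the frame's x, y, z axes.
In Python, from workcell import robot gives the robot as it stands.
- The arm moves only by the tool carry_out, never from a script. Its argument "deltas" is a list of rows, each an object with "offset": the shift along the world's x, y, z in cm, a list of three; "twist": the turn, a rotation vector about the world's x, y, z in rad, a list of three; "claw": the opening, from 0 (shut) to 1 (fully open). In form: [{"offset": [tx, ty, tz], "twist": [rx, ry, rz], "claw": claw}, ...]. A call has exactly 10 rows; each row shifts and turns the commanded pose from where the row before left it; what a row does not reach is not made up. A row lasts 1/10 s, in which the tool goes at most 50 mm and 8.59 degrees, less where a joint would pass 70% of its speed; a pose out of reach is approached as far as the arm can. A call is refused whole if a number of a shift passes 5 or a number of a turn 0.15, either way. A call with a gripper value outside its range is refused whole. The fingers move at their own pace and stop on an object; the grip force is fixed at half the most. Time passes only in rows, so rows that do not move let the fingers close, or fill a call up. It gives the time, the measured TCP pose, the force, the opening and the grip force at its end, in the units of the state.
- robot.sense(): the state, without advancing time (a new reading comes with each control period).
- robot.get_image(name): name is "scene" or "top" or "wrist"; returns a dict with "pixels" (400x640x3 uint8, blue, green, red), "z_map" (400x640 float32, m along the optical axis (not along the pixel's ray), 0 where there is no reading), "fx", "fy", "cx", "cy" (pixels), "R" (3x3) and "t" (3): a world point X has camera coordinates R X + t; the wrist camera has in their place "tool_from_camera" (4x4, takes a point from camera to tool coordinates, whose origin is the TCP and whose axes are the flange's). Camera axes: x right, y down, z forward; pixel columns grow to the right and rows downward; lengths in m; the calibration is good to about 2 mm. A picture is of the moment at which its call begins: read the wrist's pose just before it.
- robot.close_job(): hands the job in; it is judged then, once.
The state is a dict: "t": time; "joints": joint angles; "dq": joint speeds; "joint_torque": joint torques, N m; "tcp_pos": TCP position; "tool_rot": TCP orientation; "wrist_force": force on the tool from outside, world axes, zero at the start; "wrist_torque": the same for the moment, N m; "width": finger opening in m; "grasp_force": force on a finger pad.
Only numpy, scipy, OpenCV 4.12 (cv2) and the standard library are available. Lean on these libraries where they do the work, as an engineer would, in place of code of your own. Each camera call takes 0.05 s, during which the arm holds its last target. There are 200 camera calls.

TASK

Clear the circuit panels out of the rack: take the T-handled hex key from its stand, fit it down the screw hole in the metal boss behind the panels, turning it until it drops fully into the hidden hexagon socket, then turn it anticlockwise to the stop so that the hold-down bar slides clear of the panels, and stand the key back upright in its stand. Slide every panel in the rack straight up out of its slot and stand it on edge in a groove of its own in the wooden storage block, fully down, without letting a panel fall flat. Leave the rack unlocked and do not knock the other things on the bench about.

Things in the scene. Friction and masses are not known exactly. Their poses are not given: they have to be found in the camera images.
- rack: fixed panel rack, base plate 12 mm thick, two rows of grey slotted guides; origin on the table under the middle of its slots. Slots 11 mm wide at y = -75, -25, +25, +75 mm, x = 0; a panel stands in a slot along the rack's x, its lower edge 12 mm above the table. Guides reach 72 mm up: lift a panel 60 mm straight up to clear. An steel boss stands behind at x = +140 mm (bore)
- bore (a point): mouth of the vertical screw hole in the top of the rack's 56 mm square steel boss, 70 mm above the table; axes as the rack's. Hole 26 mm wide, 3 mm chamfer. 35 mm down is the rim, 57 mm down the floor, of the hidden screw's hexagon socket, 22 mm across flats. The hexagon's angle is unknown and differs each time (repeats every 60 deg; the key drops in within about 10 deg of a match)
- screw (a joint): turn of the hidden screw, rad: 0 = locked (start), grows anticlockwise seen from above to its stop at 1.05 = released. Stays where it is left; needs about 0.15 N m. A seated key has up to 0.2 rad of play either way before the screw follows
- keeper (a joint): hold-down bar, m: steel, 190 mm long, 45 wide, 12 thick on two legs, across the tops of the panels at their +x ends (bar top 136 mm above the table, underside 2 mm above the panels). The screw drives it along the rack's +x: 0 = locked (covers x = 40 to 85 mm of the rack), 0.030 = clear of the panels (x = 70 to 115 mm)
- key_tip (a point): lower end of the T-handled steel hex key, 174 mm tall: tapered point 8 mm long, then a hexagonal shaft 20 mm across flats (23 mm across corners), z up along the shaft. Loose, 0.3 kg; at the start upright in its stand. Its height above the table: 12 mm in the stand, 13 mm when seated in the screw's socket, about 27 mm while it still rides on the socket's rim
- key_handle (a point): centre of the key's black handle bar, 162 mm above the key's point: 90 mm long along this frame's x, 16 mm thick along y, 24 mm high
- stand: fixed wooden stand of the hex key, 80 x 80 x 95 mm; origin on the table under its centre. Square vertical hole 27 mm wide in its middle, open at the top, floor 12 mm above the table; the key stands in it with a slight lean
- block: loose wooden storage block, 150 (x) x 210 (y) mm, 50 mm tall, 0.95 kg, empty at the start; origin at the centre of its underside. Four grooves along its x axis at y = -75, -25, +25, +75 mm, each 15 mm wide, 134 mm long, open above, floor 8 mm above the table; a panel stands in a groove on edge along the block's x axis
- panel0_mid (a point): centre of a white circuit panel with dark printed lines, 110 mm wide (x) x 110 mm high (z) x 8 mm thick (y), 0.12 kg, or None if absent; at the start it stands in one of the rack's slots, its top edge 122 mm above the table
- panel0: the same panel; origin at the middle of its lower edge
- panel1_mid (a point): centre of a white circuit panel with dark printed lines, 110 mm wide (x) x 110 mm high (z) x 8 mm thick (y), 0.12 kg, or None if absent; at the start it stands in one of the rack's slots, its top edge 122 mm above the table
- panel1: the same panel; origin at the middle of its lower edge
- panel2_mid (a point): centre of a white circuit panel with dark printed lines, 110 mm wide (x) x 110 mm high (z) x 8 mm thick (y), 0.12 kg, or None if absent; at the start it stands in one of the rack's slots, its top edge 122 mm above the table
- panel2: the same panel; origin at the middle of its lower edge
- panel3_mid (a point): centre of a white circuit panel with dark printed lines, 110 mm wide (x) x 110 mm high (z) x 8 mm thick (y), 0.12 kg, or None if absent; at the start it stands in one of the rack's slots, its top edge 122 mm above the table
- panel3: the same panel; origin at the middle of its lower edge
- meter: bystander: yellow handheld meter lying flat, 75 x 150 x 36 mm
- jar: bystander: white jar, 60 mm across, 90 mm tall
- mug: bystander: white mug, 80 mm across, 90 mm tall
- plugbox: bystander: small white plug-in box with two brass pins, 60 x 40 x 38 mm
- driver: bystander: screwdriver lying flat, 180 mm long
- notebook: bystander: grey notebook lying flat, 150 x 110 x 14 mm
- tape: bystander: grey tape roll lying flat, 80 mm across, 25 mm high

How it is judged:
On the way, in this order (a step that is already met when the one before it is completed fails the run):
1. the hex key has dropped fully into the hidden socket (horizontal distance between key_tip and bore below 0.004 m and height (world z) of key_tip below 0.02 m and angle between key_tip's own z axis and vertical below 0.12 rad), for 0.2 s.
2. with the key in the socket the screw is turned to its stop and the bar is clear of the panels (all of step 1 and value of joint screw above 0.95 rad), for 0.2 s.
At the end, for the whole second after the job is handed in: screw still released (over 0.9 rad); key upright within 0.25 rad in its stand, point under 22 mm above the table and within 12 mm of the middle; every panel at rest on edge down in a groove, leaning under 0.3 rad, within 20 mm of mid-groove lengthwise; block flat (value of joint screw above 0.9 rad and horizontal distance between key_tip and stand below 0.012 m and height (world z) of key_tip below 0.022 m and angle between key_tip's own z axis and vertical below 0.25 rad and angle between block's own z axis and vertical below 0.1 rad and z of panel0_mid in the frame of block between 0.05 and 0.072 m and x of panel0_mid in the frame of block between -0.02 and 0.02 m and y of panel0_mid in the frame of block between -0.095 and 0.095 m and angle between each of panel0_mid, panel1_mid, panel2_mid, panel3_mid's own z axis and vertical below 0.3 rad and linear speed of each of panel0, panel1, panel2, panel3 below 0.02 m/s and z of panel1_mid in the frame of block between 0.05 and 0.072 m and x of panel1_mid in the frame of block between -0.02 and 0.02 m and y of panel1_mid in the frame of block between -0.095 and 0.095 m and z of panel2_mid in the frame of block between 0.05 and 0.072 m and x of panel2_mid in the frame of block between -0.02 and 0.02 m and y of panel2_mid in the frame of block between -0.095 and 0.095 m and z of panel3_mid in the frame of block between 0.05 and 0.072 m and x of panel3_mid in the frame of block between -0.02 and 0.02 m and y of panel3_mid in the frame of block between -0.095 and 0.095 m); the robot touches nothing.
It fails at once if a panel falls over (tilts beyond 0.9 rad) (angle between any of panel0_mid, panel1_mid, panel2_mid, panel3_mid's own z axis and vertical above 0.9 rad).
It fails at once if a bystander is moved more than 40 mm (distance of any of meter, jar, mug, plugbox, driver, notebook, tape from where it was at the start of the episode above 0.04 m).
Of panel0, panel1, panel2, panel3 only 3 to 4 are there at a start; the rules pass over those that are not, and their reading is None.
At some moment in a run one of block may be knocked a few centimetres aside while the robot is not near it.
It also fails if it takes over 210 s, if anything falls off the work surface, if the arm or the gripper's body presses on something with over 40 N, if the wrist force passes 120 N, or if a joint passes its speed limit or range.

## Working session

There is one attempt and no reset: what is moved stays moved. The work goes in short steps, Python scripts to look and compute and a tool call to move; the robot and the scene stay as the last step left them, time stands still between calls to the robot, and variables do not carry over. Pictures are saved under pics/ and viewed, at most 14 in all, crops included, and the job is handed in when it is done.

Besides the shell and the picture viewer there is one more tool, called as a command line: name --argument value ..., lists and objects as JSON in quotes. carry_out: Moves the arm, as the interface text tells. Its arguments: {"type":"object","properties":{"deltas":{"type":"array","items":{"type":"object","properties":{"offset":{"type":"array","items":{"type":"number"}},"twist":{"type":"array","items":{"type":"number"}},"claw":{"type":"number"}}}}},"required":["deltas"]}

```bash
mkdir -p pics; ls; cat > h.py <<'E'
import numpy as np, cv2
from workcell import robot
def grab(n):
    s=robot.sense(); im=robot.get_image(n); im['s']=s
    np.save(f'{n}.npy',im,allow_pickle=True); return im
def load(n): return np.load(f'{n}.npy',allow_pickle=True).item()
def cloud(im):
    z=im['z_map']; v,u=np.mgrid[:z.shape[0],:z.shape[1]]
    c=np.stack([(u-im['cx'])/im['fx']*z,(v-im['cy'])/im['fy']*z,z],-1)
    if 'R' in im: w=(c-np.array(im['t']))@np.array(im['R'])
    else:
        T=np.array(im['tool_from_camera']); w=c@T[:3,:3].T+T[:3,3]
        w=w@np.array(im['s']['tool_rot']).T+np.array(im['s']['tcp_pos'])
    w[z==0]=np.nan; return w
E
python3 - <<'E'
from h import *
for n in ['top','scene']:
    im=grab(n); cv2.imwrite(f'pics/{n}0.png',im['pixels']); print(n,im['fx'],np.round(im['R'],3).tolist(),im['t'])
s=robot.sense(); print({k:np.round(v,3).tolist() for k,v in s.items()})
E
```

```text
pics
top 416.912557362348 [[0.013, -1.0, 0.005], [-0.995, -0.014, -0.101], [0.101, -0.003, -0.995]] [-0.05391897  0.5350508   1.25185963]
scene 516.5135542823818 [[-1.0, 0.006, 0.012], [-0.002, 0.8, -0.6], [-0.013, -0.6, -0.8]] [0.53363687 0.12524436 1.45673649]
{'t': 0.1, 'joints': [-1.283, 0.6, -0.003, 1.6, 0.002, 0.943, -0.08], 'dq': [0.001, -0.003, 0.001, -0.005, -0.001, -0.001, -0.0], 'joint_torque': [0.005, -76.656, 1.502, -25.294, -0.052, 0.014, 0.0], 'tcp_pos': [0.259, 0.677, 0.404], 'tool_rot': [[-0.934, 0.357, -0.0], [0.357, 0.934, -0.001], [-0.0, -0.001, -1.0]], 'wrist_force': [-0.335, -0.158, 0.132], 'wrist_torque': [0.03, -0.048, -0.01], 'grasp_force': 0.0, 'width': 0.093}
```

View pics/top0.png

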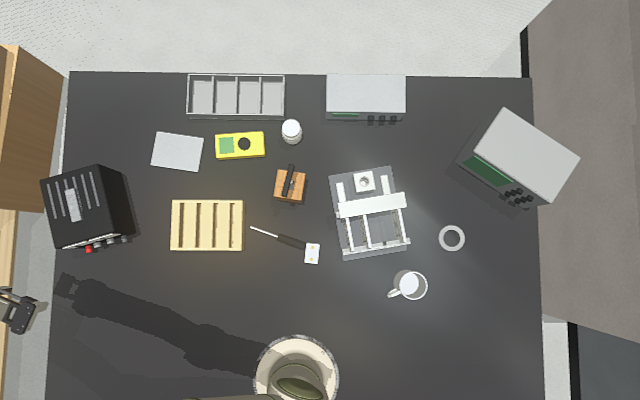

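View pics/scene0.png

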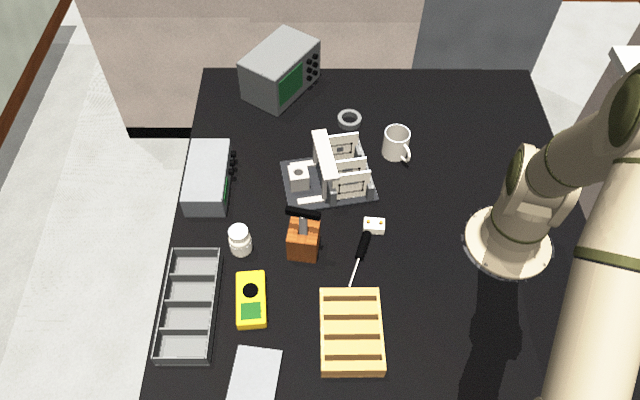

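```bash
python3 - <<'E'
from h import *
im=load('top'); p=im['pixels']
a=cv2.resize(p[155:270,260:420],None,fx=5,fy=5,interpolation=cv2.INTER_CUBIC)
cv2.imwrite('pics/topcrop.png',a)
w=cloud(im)
def at(u,v): print((u,v),np.round(w[v,u],3))
for q in [(363,183),(355,176),(372,176),(340,208),(408,203),(338,217),(290,180),(277,200),(304,200),(172,200),(243,201),(243,250),(171,250),(207,225)]: at(*q)
# key handle, bar, block by height
def rect(m,name):
    pts=w[m][:,:2].astype(np.float32); r=cv2.minAreaRect(pts*1000); print(name,len(pts),np.round(pts.mean(0),4),np.round(r[0],1),np.round(r[1],1),round(r[2],1))
v,u=np.mgrid[:400,:640]; z=w[...,2]
roi=lambda a,b,c,d:(u>a)&(u<b)&(v>c)&(v<d)
rect(roi(265,315,155,215)&(abs(z-.186)<.012),'handle')
rect(roi(265,315,155,215)&(abs(z-.095)<.006),'stand')
rect(roi(325,415,160,262)&(abs(z-.136)<.006),'bar')
rect(roi(325,415,160,200)&(abs(z-.07)<.005),'boss')
rect(roi(325,415,160,262)&(abs(z-.012)<.005),'base')
rect(roi(165,250,190,256)&(abs(z-.05)<.006),'block')
E
```

```text
(363, 183) [ 0.593 -0.202  0.016]
(355, 176) [ 0.607 -0.171  0.067]
(372, 176) [ 0.607 -0.222  0.068]
(340, 208) [ 0.504 -0.122  0.135]
(408, 203) [ 0.534 -0.344  0.003]
(338, 217) [ 0.483 -0.121  0.073]
(290, 180) [0.575 0.017 0.179]
(277, 200) [0.538 0.066 0.003]
(304, 200) [ 0.539 -0.019  0.002]
(172, 200) [0.529 0.378 0.049]
(243, 201) [0.533 0.172 0.004]
(243, 250) [ 0.381  0.168 -0.001]
(171, 250) [0.378 0.389 0.002]
(207, 225) [0.455 0.27  0.046]
handle 203 [0.5734 0.0249] [573.8  25.5] [16.5 88.7] 76.5
stand 547 [0.5727 0.0233] [574.1  25.5] [80.1 80.1] 81.9
bar 1068 [ 0.5144 -0.2096] [ 514.8 -210. ] [ 45.1 190.1] 10.5
boss 288 [ 0.5907 -0.1958] [ 591. -196.] [56.7 56.7] 9.7
base 2728 [ 0.5005 -0.208 ] [ 507.3 -224.1] [302.6 273.2] 0.7
block 2706 [0.4558 0.2726] [455.5 273.6] [150. 212.] 0.7
```

View pics/topcrop.png

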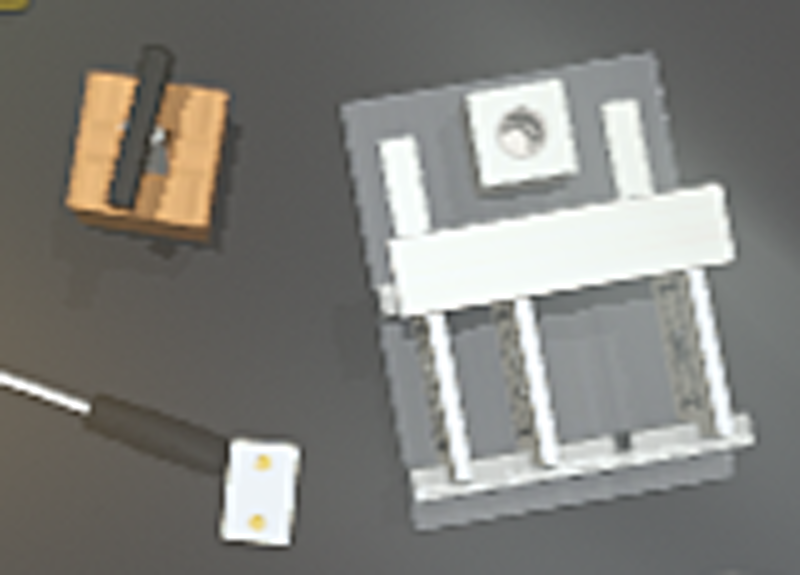

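carry_out --deltas '[{"offset":[1.57,-3.26,0],"twist":[0,0,-0.15],"claw":0.6},{"offset":[1.57,-3.26,0],"twist":[0,0,-0.15],"claw":0.6},{"offset":[1.57,-3.26,0],"twist":[0,0,-0.15],"claw":0.6},{"offset":[1.57,-3.26,0],"twist":[0,0,-0.15],"claw":0.6},{"offset":[1.57,-3.26,0],"twist":[0,0,-0.15],"claw":0.6},{"offset":[1.57,-3.26,0],"twist":[0,0,-0.15],"claw":0.6},{"offset":[1.57,-3.26,0],"twist":[0,0,-0.15],"claw":0.6},{"offset":[1.57,-3.26,0],"twist":[0,0,-0.15],"claw":0.6},{"offset":[1.57,-3.26,0],"twist":[0,0,-0.15],"claw":0.6},{"offset":[1.57,-3.26,0],"twist":[0,0,-0.15],"claw":0.6}]'

```text
t: 1.1
tcp_pos: [0.416, 0.3499, 0.4046]
tool_rot: [[0.296, 0.955, -0.0], [0.955, -0.296, -0.0], [-0.0, -0.0, -1.0]]
wrist_force: [0.7, 1.1, -0.9]
width: 0.0558
grasp_force: 0.0
```

carry_out --deltas '[{"offset":[1.57,-3.26,0],"twist":[0,0,-0.15],"claw":0.6},{"offset":[1.57,-3.26,0],"twist":[0,0,-0.15],"claw":0.6},{"offset":[1.57,-3.26,0],"twist":[0,0,-0.15],"claw":0.6},{"offset":[1.57,-3.26,0],"twist":[0,0,-0.15],"claw":0.6},{"offset":[1.57,-3.26,0],"twist":[0,0,-0.15],"claw":0.6},{"offset":[1.57,-3.26,0],"twist":[0,0,-0.15],"claw":0.6},{"offset":[1.57,-3.26,0],"twist":[0,0,-0.15],"claw":0.6},{"offset":[1.57,-3.26,0],"twist":[0,0,-0.15],"claw":0.6},{"offset":[1.57,-3.26,0],"twist":[0,0,-0.15],"claw":0.6},{"offset":[0,0,0],"twist":[0,0,-0.01],"claw":0.6}]'

```text
t: 2.1
tcp_pos: [0.5581, 0.0536, 0.405]
tool_rot: [[0.996, -0.093, 0.002], [-0.093, -0.996, -0.003], [0.002, 0.002, -1.0]]
wrist_force: [-0.5, 0.4, -0.1]
width: 0.0553
grasp_force: 0.0
```

carry_out --deltas '[{"offset":[1.57,-2.81,0],"twist":[0,0,-0.143],"claw":0.6},{"offset":[0,0,0],"twist":[0,0,0],"claw":0.6},{"offset":[0,0,0],"twist":[0,0,0],"claw":0.6},{"offset":[0,0,0],"twist":[0,0,0],"claw":0.6},{"offset":[0,0,0],"twist":[0,0,0],"claw":0.6},{"offset":[0,0,0],"twist":[0,0,0],"claw":0.6},{"offset":[0,0,0],"twist":[0,0,0],"claw":0.6},{"offset":[0,0,0],"twist":[0,0,0],"claw":0.6},{"offset":[0,0,0],"twist":[0,0,0],"claw":0.6},{"offset":[0,0,0],"twist":[0,0,0],"claw":0.6}]'

```text
t: 3.1
tcp_pos: [0.5726, 0.0298, 0.4047]
tool_rot: [[0.975, -0.224, -0.0], [-0.224, -0.975, 0.0], [-0.0, -0.0, -1.0]]
wrist_force: [-0.6, 0.2, -0.1]
width: 0.0556
grasp_force: 0.0
```

```bash
cat >> h.py <<'E'
def rect(w,m,name):
    pts=w[m][:,:2].astype(np.float32); r=cv2.minAreaRect(pts*1000); print(name,len(pts),np.round(r[0],1),np.round(r[1],1),round(r[2],1),'z',np.round(np.median(w[m][:,2]),4))
def near(w,x,y,r,z,dz): return (np.hypot(w[...,0]-x,w[...,1]-y)<r)&(abs(w[...,2]-z)<dz)
E
python3 - <<'E'
from h import *
im=grab('wrist'); cv2.imwrite('pics/w1.png',im['pixels']); w=cloud(im)
print(im['s']['tcp_pos'],np.round(im['tool_from_camera'],3).tolist())
rect(w,near(w,.574,.0255,.06,.186,.006),'handle'); rect(w,near(w,.574,.0255,.06,.095,.004),'stand')
E
```

```text
[0.57262322 0.02978983 0.40473612] [[-0.001, -0.958, -0.286, 0.081], [1.0, -0.0, -0.001, -0.0], [0.001, -0.286, 0.958, 0.019], [0.0, 0.0, 0.0, 1.0]]
handle 2877 [575.4  25.3] [16.  89.5] 76.7 z 0.1869
stand 4785 [574.7  25.9] [80.2 80.6] 81.9 z 0.0962
```

View pics/w1.png

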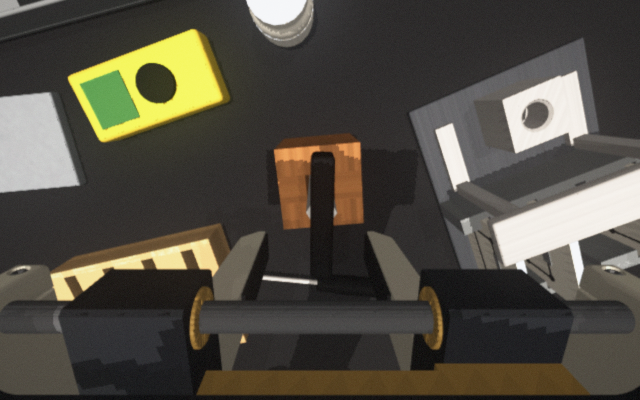

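carry_out --deltas '[{"offset":[0.24,-0.44,0],"twist":[0,0,-0.008],"claw":0.6},{"offset":[0,0,-1.5],"twist":[0,0,0],"claw":0.6},{"offset":[0,0,-1.5],"twist":[0,0,0],"claw":0.6},{"offset":[0,0,-1.5],"twist":[0,0,0],"claw":0.6},{"offset":[0,0,-0.95],"twist":[0,0,0],"claw":0.6},{"offset":[0,0,0],"twist":[0,0,0],"claw":0.6},{"offset":[0,0,0],"twist":[0,0,0],"claw":0.3},{"offset":[0,0,0],"twist":[0,0,0],"claw":0},{"offset":[0,0,0],"twist":[0,0,0],"claw":0},{"offset":[0,0,0],"twist":[0,0,0],"claw":0}]'

```text
t: 4.15
tcp_pos: [0.5751, 0.0254, 0.3506]
tool_rot: [[0.973, -0.232, 0.001], [-0.232, -0.973, 0.0], [0.001, -0.0, -1.0]]
wrist_force: [-0.2, -0.1, -0.9]
width: 0.0282
grasp_force: 0.0
```

Close, then lift 12 cm.

carry_out --deltas '[{"offset":[0,0,0],"twist":[0,0,0],"claw":0},{"offset":[0,0,0],"twist":[0,0,0],"claw":0},{"offset":[0,0,0],"twist":[0,0,0],"claw":0},{"offset":[0,0,0],"twist":[0,0,0],"claw":0},{"offset":[0,0,0],"twist":[0,0,0],"claw":0},{"offset":[0,0,1],"twist":[0,0,0],"claw":0},{"offset":[0,0,2],"twist":[0,0,0],"claw":0},{"offset":[0,0,3],"twist":[0,0,0],"claw":0},{"offset":[0,0,3],"twist":[0,0,0],"claw":0},{"offset":[0,0,3],"twist":[0,0,0],"claw":0}]'

```text
t: 5.15
tcp_pos: [0.5745, 0.0254, 0.4713]
tool_rot: [[0.973, -0.232, -0.002], [-0.232, -0.973, -0.0], [-0.002, 0.001, -1.0]]
wrist_force: [1.3, 0.7, -3.1]
width: 0.0192
grasp_force: 30.0
```

```bash
python3 - <<'E'
from h import *
s=robot.sense();print(s['width'],s['grasp_force'],s['tcp_pos'],s['joints'])
a=grab('scene'); p=a['pixels']; cv2.imwrite('pics/key.png',cv2.resize(p[120:280,240:360],None,fx=4,fy=4,interpolation=cv2.INTER_CUBIC))
E
```

```text
0.019225447942686005 29.998933036113158 [0.57450042 0.02538832 0.47128512] [-0.75991499  0.47025788  0.91720935  1.90759312 -0.44593909  0.98434016
 -1.44500502]
```

View pics/key.png

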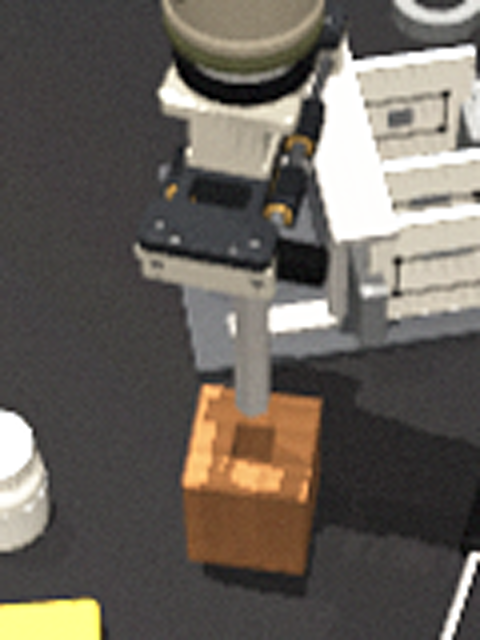

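```bash
cat > shaft.py <<'E'
from h import *
def shaft(zs,xy,n='scene',r=.03):
    w=cloud(grab(n)); s=robot.sense(); print(np.round(s['tcp_pos'],4))
    rows=[]
    for z in zs:
        m=near(w,*xy,r,z,.004); q=w[m]
        if len(q)<5: continue
        x0,x1=np.percentile(q[:,0],[2,98]); print(round(z,3),len(q),'x',np.round([x0,x1,(x0+x1)/2],4),'ymax',np.round(np.percentile(q[:,1],[50,95]),4)); rows.append((z,(x0+x1)/2,np.median(q[:,1])))
    rows=np.array(rows); print('slopes',np.polyfit(rows[:,0],rows[:,1:],1).round(4).tolist())
if __name__=='__main__':
    shaft(np.arange(.145,.275,.01),(.5745,.0254))
E
python3 shaft.py
```

```text
[0.5755 0.0247 0.4736]
0.145 8 x [0.5642 0.5846 0.5744] ymax [0.0317 0.037 ]
0.155 20 x [0.5642 0.5844 0.5743] ymax [0.0351 0.0375]
0.165 17 x [0.5642 0.5843 0.5742] ymax [0.0342 0.0381]
0.175 20 x [0.5641 0.584  0.5741] ymax [0.035  0.0387]
0.185 14 x [0.564  0.5839 0.574 ] ymax [0.0332 0.0384]
0.195 19 x [0.564  0.5837 0.5739] ymax [0.0324 0.0359]
0.205 18 x [0.5639 0.586  0.5749] ymax [0.0332 0.0378]
0.215 14 x [0.5669 0.5851 0.576 ] ymax [0.0345 0.0383]
0.225 16 x [0.5662 0.5856 0.5759] ymax [0.0348 0.0371]
0.235 22 x [0.5661 0.5854 0.5758] ymax [0.0331 0.0374]
0.245 16 x [0.5668 0.5845 0.5757] ymax [0.0348 0.0386]
0.255 19 x [0.566  0.5849 0.5755] ymax [0.0345 0.037 ]
0.265 16 x [0.569  0.5849 0.5769] ymax [0.0347 0.0379]
slopes [[0.0208, 0.0091], [0.5708, 0.0321]]
```

carry_out --deltas '[{"offset":[0.17,-2.2,0.2],"twist":[0,0,0],"claw":0},{"offset":[0.17,-2.2,0.2],"twist":[0,0,0],"claw":0},{"offset":[0.17,-2.2,0],"twist":[0,0,0],"claw":0},{"offset":[0.17,-2.2,0],"twist":[0,0,0],"claw":0},{"offset":[0.17,-2.2,0],"twist":[0,0,0],"claw":0},{"offset":[0.17,-2.2,0],"twist":[0,0,0],"claw":0},{"offset":[0.17,-2.2,0],"twist":[0,0,0],"claw":0},{"offset":[0.17,-2.2,0],"twist":[0,0,0],"claw":0},{"offset":[0.17,-2.2,0],"twist":[0,0,0],"claw":0},{"offset":[0.17,-2.3,0],"twist":[0,0,0],"claw":0}]'

```text
t: 6.25
tcp_pos: [0.5917, -0.1959, 0.4727]
tool_rot: [[0.973, -0.232, -0.002], [-0.232, -0.973, 0.001], [-0.003, -0.0, -1.0]]
wrist_force: [-0.8, -1.1, -2.8]
width: 0.0192
grasp_force: 30.0
```

carry_out --deltas '[{"offset":[0,0,0],"twist":[0,0,0],"claw":0},{"offset":[0,0,-0.5],"twist":[0,0,0],"claw":0},{"offset":[0,0,-0.5],"twist":[0,0,0],"claw":0},{"offset":[0,0,-0.5],"twist":[0,0,0],"claw":0},{"offset":[0,0,-0.5],"twist":[0,0,0],"claw":0},{"offset":[0,0,0],"twist":[0,0,0],"claw":0},{"offset":[0,0,0],"twist":[0,0,0],"claw":0},{"offset":[0,0,0],"twist":[0,0,0],"claw":0},{"offset":[0,0,0],"twist":[0,0,0],"claw":0},{"offset":[0,0,0],"twist":[0,0,0],"claw":0}]'

```text
t: 7.25
tcp_pos: [0.5921, -0.1957, 0.4544]
tool_rot: [[0.973, -0.232, 0.0], [-0.232, -0.973, -0.0], [0.0, -0.0, -1.0]]
wrist_force: [-0.1, 0.4, -3.5]
width: 0.0189
grasp_force: 30.0
```

```bash
python3 - <<'E'
from shaft import *
shaft(np.arange(.125,.275,.01),(.5908,-.196))
w=cloud(load('scene')); rect(w,near(w,.591,-.196,.045,.07,.004),'boss scene')
b=grab('wrist'); print(b['s']['tcp_pos']); w=cloud(b); rect(w,near(w,.591,-.196,.045,.07,.005),'boss wrist')
p=load('scene')['pixels']
a=cv2.resize(p[90:220,250:350],None,fx=4,fy=4,interpolation=cv2.INTER_CUBIC); c=cv2.resize(b['pixels'],(832,520))
cv2.imwrite('pics/k2.png',np.hstack([a,c[:,232:632]]))
E
```

```text
[ 0.592  -0.1957  0.4544]
0.125 10 x [0.5828 0.6021 0.5925] ymax [-0.1863 -0.1818]
0.135 15 x [0.5827 0.6017 0.5922] ymax [-0.1864 -0.1835]
0.145 16 x [0.5826 0.5993 0.5909] ymax [-0.1859 -0.1829]
0.155 15 x [0.5824 0.6019 0.5922] ymax [-0.1856 -0.1839]
0.165 17 x [0.5823 0.6016 0.5919] ymax [-0.1866 -0.1824]
0.175 13 x [0.5828 0.6006 0.5917] ymax [-0.1869 -0.1836]
0.185 13 x [0.5826 0.6003 0.5915] ymax [-0.1856 -0.1822]
0.195 17 x [0.5827 0.6009 0.5918] ymax [-0.1881 -0.1819]
0.205 13 x [0.5817 0.6027 0.5922] ymax [-0.187  -0.1834]
0.215 18 x [0.5824 0.6021 0.5923] ymax [-0.1862 -0.1828]
0.225 18 x [0.5814 0.6029 0.5921] ymax [-0.1865 -0.1823]
0.235 20 x [0.5813 0.6025 0.5919] ymax [-0.1856 -0.1822]
0.245 16 x [0.5811 0.6015 0.5913] ymax [-0.1853 -0.1817]
0.255 17 x [0.5818 0.602  0.5919] ymax [-0.1869 -0.1828]
0.265 15 x [0.5691 0.6166 0.5929] ymax [-0.1847 -0.1814]
0.275 19 x [0.5659 0.6143 0.5901] ymax [-0.1815 -0.1717]
slopes [[-0.0029, 0.0137], [0.5924, -0.1887]]
boss scene 223 [ 591.9 -194.4] [56.  61.8] 10.0 z 0.0694
[ 0.59203034 -0.19568841  0.4543937 ]
boss wrist 1252 [ 591.5 -195.8] [56.5 56. ] 10.4 z 0.0711
```

View pics/k2.png

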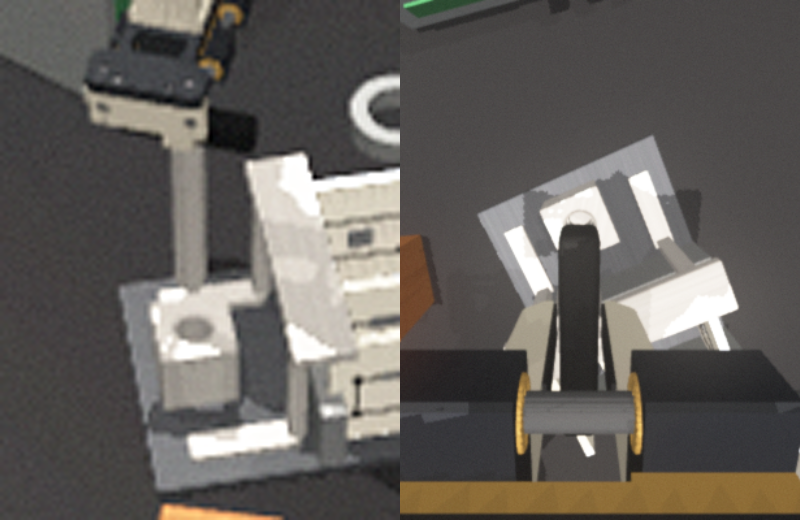

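carry_out --deltas '[{"offset":[-0.03,0,-1.5],"twist":[0,0,0],"claw":0},{"offset":[0,0,-1.5],"twist":[0,0,0],"claw":0},{"offset":[0,0,-1],"twist":[0,0,0],"claw":0},{"offset":[0,0,-0.6],"twist":[0,0,0],"claw":0},{"offset":[0,0,-0.6],"twist":[0,0,0],"claw":0},{"offset":[0,0,-0.6],"twist":[0,0,0],"claw":0},{"offset":[0,0,-0.6],"twist":[0,0,0],"claw":0},{"offset":[0,0,-0.6],"twist":[0,0,0],"claw":0},{"offset":[0,0,-0.6],"twist":[0,0,0],"claw":0},{"offset":[0,0,0],"twist":[0,0,0],"claw":0}]'

```text
t: 8.35
tcp_pos: [0.5917, -0.1954, 0.3774]
tool_rot: [[0.973, -0.232, -0.001], [-0.232, -0.973, 0.0], [-0.001, -0.0, -1.0]]
wrist_force: [0.3, 0.0, -3.9]
width: 0.0198
grasp_force: 30.0
```

carry_out --deltas '[{"offset":[0,0,-0.3],"twist":[0,0,0],"claw":0},{"offset":[0,0,-0.3],"twist":[0,0,0],"claw":0},{"offset":[0,0,-0.2],"twist":[0,0,0],"claw":0},{"offset":[0,0,-0.2],"twist":[0,0,0],"claw":0},{"offset":[0,0,-0.2],"twist":[0,0,0],"claw":0},{"offset":[0,0,0],"twist":[0,0,0],"claw":0},{"offset":[0,0,0],"twist":[0,0,0],"claw":0},{"offset":[0,0,0],"twist":[0,0,0],"claw":0},{"offset":[0,0,0],"twist":[0,0,0],"claw":0},{"offset":[0,0,0],"twist":[0,0,0],"claw":0}]'

```text
t: 9.35
tcp_pos: [0.5918, -0.1956, 0.3663]
tool_rot: [[0.973, -0.232, 0.0], [-0.232, -0.973, 0.0], [0.0, -0.0, -1.0]]
wrist_force: [-0.9, -0.3, -4.5]
width: 0.02
grasp_force: 30.0
```

carry_out --deltas '[{"offset":[0,0,-0.2],"twist":[0,0,0],"claw":0},{"offset":[0,0,-0.2],"twist":[0,0,0],"claw":0},{"offset":[0,0,0],"twist":[0,0,0],"claw":0},{"offset":[0,0,0],"twist":[0,0,0],"claw":0},{"offset":[0,0,0],"twist":[0,0,0.04],"claw":0},{"offset":[0,0,0],"twist":[0,0,0.04],"claw":0},{"offset":[0,0,0],"twist":[0,0,0.04],"claw":0},{"offset":[0,0,0],"twist":[0,0,0.04],"claw":0},{"offset":[0,0,0],"twist":[0,0,0.04],"claw":0},{"offset":[0,0,0],"twist":[0,0,0],"claw":0}]'

```text
t: 10.35
tcp_pos: [0.5916, -0.1957, 0.3623]
tool_rot: [[0.999, -0.034, 0.0], [-0.034, -0.999, 0.0], [0.0, -0.0, -1.0]]
wrist_force: [-0.8, 0.0, 1.0]
width: 0.0198
grasp_force: 30.0
```

carry_out --deltas '[{"offset":[0,0,-0.1],"twist":[0,0,0.04],"claw":0},{"offset":[0,0,-0.1],"twist":[0,0,0.04],"claw":0},{"offset":[0,0,0],"twist":[0,0,0.04],"claw":0},{"offset":[0,0,0],"twist":[0,0,0.04],"claw":0},{"offset":[0,0,0],"twist":[0,0,0.04],"claw":0},{"offset":[0,0,0],"twist":[0,0,0.04],"claw":0},{"offset":[0,0,0],"twist":[0,0,0.04],"claw":0},{"offset":[0,0,0],"twist":[0,0,0.04],"claw":0},{"offset":[0,0,0],"twist":[0,0,0.04],"claw":0},{"offset":[0,0,0],"twist":[0,0,0],"claw":0}]'

```text
t: 11.35
tcp_pos: [0.592, -0.1959, 0.361]
tool_rot: [[0.947, 0.32, 0.002], [0.32, -0.947, -0.0], [0.001, 0.001, -1.0]]
wrist_force: [-0.6, 0.1, 6.2]
width: 0.0197
grasp_force: 30.0
```

```bash
cat > hd.py <<'E'
from h import *
import sys
s=robot.sense(); print({k:np.round(s[k],3).tolist() for k in('tcp_pos','wrist_force','wrist_torque','joints','width')})
w=cloud(grab('wrist')); x,y=s['tcp_pos'][:2]
m=near(w,x,y,.06,.185,.02)&(load('wrist')['pixels'].max(-1)<60); rect(w,m,'handle'); q=w[m][:,2]; print(np.percentile(q,[10,50,90]).round(4))
E
python3 hd.py
```

```text
{'tcp_pos': [0.592, -0.196, 0.361], 'wrist_force': [-0.603, 0.11, 6.187], 'wrist_torque': [-0.02, 0.165, -0.143], 'joints': [-0.153, 0.591, 0.588, 1.907, -0.457, 0.777, -0.556], 'width': 0.02}
handle 2402 [ 593.3 -195.2] [88.4 21.7] 12.0 z 0.1974
[0.196  0.1974 0.1983]
```

```bash
python3 - <<'E'
from h import *
b=load('wrist'); w=cloud(b); T=b['s']
# into tool frame
q=(w-np.array(T['tcp_pos']))@np.array(T['tool_rot'])
m=(abs(q[...,2]-.165)<.012)&(abs(q[...,1])<.03)&(q[...,0]>.012)&(q[...,0]<.06)
for x in np.arange(.014,.05,.004):
    k=m&(abs(q[...,0]-x)<.002); v=q[k]
    if len(v): print(round(x,3),len(v),np.round([v[:,1].min(),v[:,1].max(),np.median(v[:,2])],4))
cv2.imwrite('pics/w3.png',cv2.resize(b['pixels'][100:330,200:440],None,fx=2.5,fy=2.5))
E
```

```text
0.014 232 [-0.0071  0.0083  0.1636]
0.018 233 [-0.0071  0.0088  0.1637]
0.022 237 [-0.0071  0.0087  0.1637]
0.026 236 [-0.007   0.0087  0.1637]
0.03 245 [-0.0064  0.0091  0.1637]
0.034 244 [-0.0064  0.009   0.1637]
0.038 256 [-0.0063  0.009   0.1638]
0.042 289 [-0.0065  0.0094  0.1641]
0.046 190 [-0.0056  0.0083  0.1687]
```

View pics/w3.png

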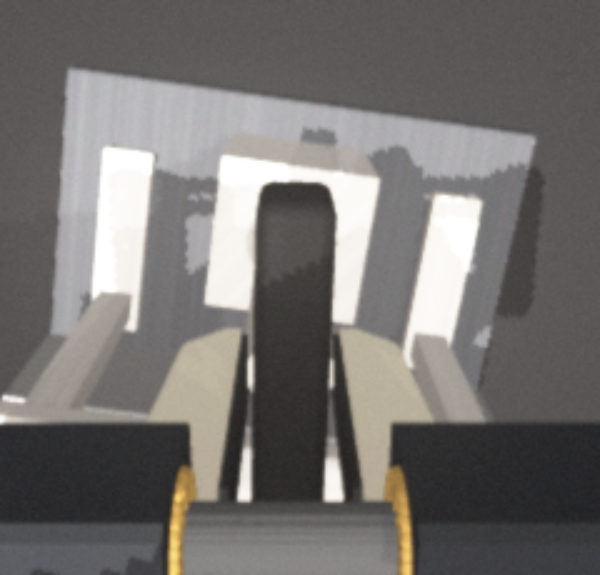

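carry_out --deltas '[{"offset":[0,0,-0.2],"twist":[0,0,0],"claw":0},{"offset":[0,0,-0.2],"twist":[0,0,0],"claw":0},{"offset":[0,0,0],"twist":[0,0,0],"claw":0},{"offset":[0,0,0],"twist":[0,0,0],"claw":0},{"offset":[0,0,0],"twist":[0,0,0],"claw":0},{"offset":[0,0,0],"twist":[0,0,0],"claw":0},{"offset":[0,0,0],"twist":[0,0,0],"claw":0},{"offset":[0,0,0],"twist":[0,0,0],"claw":0},{"offset":[0,0,0],"twist":[0,0,0],"claw":0},{"offset":[0,0,0],"twist":[0,0,0],"claw":0}]'

```text
t: 12.4
tcp_pos: [0.5927, -0.1962, 0.3581]
tool_rot: [[0.948, 0.319, 0.004], [0.319, -0.948, -0.001], [0.004, 0.002, -1.0]]
wrist_force: [0.6, -0.4, 14.0]
width: 0.0197
grasp_force: 30.0
```

```bash
cat > hd.py <<'E'
from h import *
s=robot.sense(); print({k:np.round(s[k],3).tolist() for k in('tcp_pos','wrist_force','wrist_torque','width')})
T=s['tool_rot']; print('yaw',np.degrees(np.arctan2(T[1][0],T[0][0])).round(1),'q7',s['joints'][6].round(2))
w=cloud(grab('wrist')); q=(w-np.array(s['tcp_pos']))@np.array(T)
m=(abs(q[...,2]-.165)<.03)&(abs(q[...,1])<.015)&(q[...,0]>.016)&(q[...,0]<.04)&(load('wrist')['pixels'].max(-1)<70)
v=q[m]; c=[(x,np.mean([v[abs(v[:,0]-x)<.002,1].min(),v[abs(v[:,0]-x)<.002,1].max()])) for x in (.02,.026,.032,.038)]
f=np.polyfit(*np.array(c).T,1); print('handle rel yaw',np.degrees(f[0]).round(1),'top tool z',np.median(v[:,2]).round(4),'tip z est',np.round(s['tcp_pos'][2]-np.median(v[:,2])-.175,4))
rect(w,near(w,.591,-.196,.045,.07,.005),'boss')
E
python3 hd.py
```

```text
{'tcp_pos': [0.593, -0.196, 0.358], 'wrist_force': [0.572, -0.437, 14.015], 'wrist_torque': [0.027, 0.179, 0.059], 'width': 0.02}
yaw 18.6 q7 -0.55
handle rel yaw 24.3 top tool z 0.1637 tip z est 0.0195
boss 2020 [ 591.3 -196.2] [57.3 56.1] 10.4 z 0.0711
```

carry_out --deltas '[{"offset":[0,0,0],"twist":[0,0,0.04],"claw":0},{"offset":[0,0,0],"twist":[0,0,0.04],"claw":0},{"offset":[0,0,0],"twist":[0,0,0.04],"claw":0},{"offset":[0,0,0],"twist":[0,0,0.04],"claw":0},{"offset":[0,0,0],"twist":[0,0,0.04],"claw":0},{"offset":[0,0,0],"twist":[0,0,0],"claw":0},{"offset":[0,0,0],"twist":[0,0,0],"claw":0},{"offset":[0,0,0],"twist":[0,0,0],"claw":0},{"offset":[0,0,0],"twist":[0,0,0],"claw":0},{"offset":[0,0,0],"twist":[0,0,0],"claw":0}]'

```text
t: 13.45
tcp_pos: [0.5917, -0.1955, 0.356]
tool_rot: [[0.865, 0.502, -0.0], [0.502, -0.865, 0.0], [-0.0, -0.0, -1.0]]
wrist_force: [0.2, 0.2, -3.0]
width: 0.02
grasp_force: 30.0
```

```bash
python3 hd.py
```

```text
{'tcp_pos': [0.592, -0.196, 0.356], 'wrist_force': [0.223, 0.198, -2.958], 'wrist_torque': [-0.103, 0.148, 0.044], 'width': 0.02}
yaw 30.1 q7 -0.4
handle rel yaw -0.0 top tool z 0.1637 tip z est 0.0173
boss 2072 [ 591.6 -196.3] [56.6 56. ] 10.6 z 0.0711
```

carry_out --deltas '[{"offset":[0,0,-0.2],"twist":[0,0,0],"claw":0},{"offset":[0,0,-0.2],"twist":[0,0,0],"claw":0},{"offset":[0,0,-0.1],"twist":[0,0,0],"claw":0},{"offset":[0,0,0],"twist":[0,0,0],"claw":0},{"offset":[0,0,0],"twist":[0,0,0],"claw":0},{"offset":[0,0,0],"twist":[0,0,0],"claw":0},{"offset":[0,0,0],"twist":[0,0,0],"claw":0},{"offset":[0,0,0],"twist":[0,0,0],"claw":0},{"offset":[0,0,0],"twist":[0,0,0],"claw":0},{"offset":[0,0,0],"twist":[0,0,0],"claw":0}]'

```text
t: 14.5
tcp_pos: [0.5919, -0.1957, 0.3515]
tool_rot: [[0.865, 0.502, 0.001], [0.502, -0.865, -0.0], [0.0, 0.0, -1.0]]
wrist_force: [0.5, 0.3, 5.4]
width: 0.0199
grasp_force: 30.0
```

```bash
python3 hd.py
```

```text
{'tcp_pos': [0.592, -0.196, 0.351], 'wrist_force': [0.492, 0.347, 5.443], 'wrist_torque': [-0.034, 0.172, 0.001], 'width': 0.02}
yaw 30.1 q7 -0.4
handle rel yaw 0.0 top tool z 0.1636 tip z est 0.0128
boss 2104 [ 591.5 -196.3] [56.7 56.3] 10.6 z 0.0711
```

carry_out --deltas '[{"offset":[0,0,0],"twist":[0,0,0.06],"claw":0},{"offset":[0,0,0],"twist":[0,0,0.06],"claw":0},{"offset":[0,0,0],"twist":[0,0,0.06],"claw":0},{"offset":[0,0,0],"twist":[0,0,0.06],"claw":0},{"offset":[0,0,0],"twist":[0,0,0.06],"claw":0},{"offset":[0,0,0],"twist":[0,0,0.06],"claw":0},{"offset":[0,0,0],"twist":[0,0,0.06],"claw":0},{"offset":[0,0,0],"twist":[0,0,0.06],"claw":0},{"offset":[0,0,0],"twist":[0,0,0.06],"claw":0},{"offset":[0,0,0],"twist":[0,0,0.06],"claw":0}]'

```text
t: 15.55
tcp_pos: [0.5918, -0.1957, 0.3514]
tool_rot: [[0.429, 0.903, 0.0], [0.903, -0.429, 0.0], [0.0, 0.0, -1.0]]
wrist_force: [-1.2, -0.2, 4.9]
width: 0.0197
grasp_force: 30.0
```

carry_out --deltas '[{"offset":[0,0,0],"twist":[0,0,0.06],"claw":0},{"offset":[0,0,0],"twist":[0,0,0.06],"claw":0},{"offset":[0,0,0],"twist":[0,0,0.06],"claw":0},{"offset":[0,0,0],"twist":[0,0,0.06],"claw":0},{"offset":[0,0,0],"twist":[0,0,0.06],"claw":0},{"offset":[0,0,0],"twist":[0,0,0.06],"claw":0},{"offset":[0,0,0],"twist":[0,0,0.06],"claw":0},{"offset":[0,0,0],"twist":[0,0,0.06],"claw":0},{"offset":[0,0,0],"twist":[0,0,0],"claw":0},{"offset":[0,0,0],"twist":[0,0,0],"claw":0}]'

```text
t: 16.55
tcp_pos: [0.5917, -0.1957, 0.3514]
tool_rot: [[-0.035, 0.999, 0.0], [0.999, 0.035, 0.0], [0.0, 0.0, -1.0]]
wrist_force: [-1.7, 0.3, 5.2]
width: 0.0195
grasp_force: 30.0
```

```bash
cat > bar.py <<'E'
from h import *
w=cloud(grab('top')); rect(w,near(w,.53,-.208,.13,.136,.005),'bar')
b=np.array([.591,-.196]); c=np.array(cv2.minAreaRect((w[near(w,.53,-.208,.13,.136,.005)][:,:2]*1000).astype(np.float32))[0])/1000
print('keeper', .0775-np.linalg.norm(b-c))
E
python3 hd.py; python3 bar.py
```

```text
{'tcp_pos': [0.592, -0.196, 0.351], 'wrist_force': [-1.711, 0.329, 5.236], 'wrist_torque': [0.02, 0.212, -0.104], 'width': 0.02}
yaw 92.0 q7 0.42
handle rel yaw 1.6 top tool z 0.1635 tip z est 0.0129
boss 2155 [ 591.7 -196.5] [56.  56.5] 10.3 z 0.071
bar 198 [ 526.7 -134.4] [44.7 44.9] 11.0 z 0.137
keeper -0.011522143493949477
```

carry_out --deltas '[{"offset":[0,0,0],"twist":[0,0,0.05],"claw":0},{"offset":[0,0,0],"twist":[0,0,0.05],"claw":0},{"offset":[0,0,0],"twist":[0,0,0.05],"claw":0},{"offset":[0,0,0],"twist":[0,0,0.05],"claw":0},{"offset":[0,0,0],"twist":[0,0,0.04],"claw":0},{"offset":[0,0,0],"twist":[0,0,0],"claw":0},{"offset":[0,0,0],"twist":[0,0,0],"claw":0},{"offset":[0,0,0],"twist":[0,0,0],"claw":0},{"offset":[0,0,0],"twist":[0,0,0],"claw":0},{"offset":[0,0,0],"twist":[0,0,0],"claw":0}]'

```text
t: 17.65
tcp_pos: [0.5917, -0.1957, 0.3514]
tool_rot: [[-0.271, 0.963, 0.0], [0.963, 0.271, 0.0], [-0.0, 0.0, -1.0]]
wrist_force: [-0.2, -0.4, 5.6]
width: 0.0195
grasp_force: 30.0
```

```bash
sed -i 's/^b=.*$/c=np.array(cv2.minAreaRect((w[near(w,.53,-.208,.13,.136,.005)][:,:2]*1000).astype(np.float32))[0])/; s/^print.*$/print("keeper mm",(c-[453.3,-221.2])@[.984,.179]-62.5)/' bar.py; python3 hd.py; python3 bar.py
```

```text
{'tcp_pos': [0.592, -0.196, 0.351], 'wrist_force': [-0.162, -0.369, 5.573], 'wrist_torque': [-0.077, 0.229, -0.269], 'width': 0.019}
yaw 105.7 q7 0.61
handle rel yaw 3.8 top tool z 0.1635 tip z est 0.0129
boss 2098 [ 591.9 -196.6] [56.1 56.5] 10.3 z 0.071
bar 299 [ 532.5 -141. ] [45.2 60.5] 9.9 z 0.1365
keeper mm 29.753363549804675
```

carry_out --deltas '[{"offset":[0,0,0],"twist":[0,0,-0.06],"claw":0},{"offset":[0,0,0],"twist":[0,0,-0.06],"claw":0},{"offset":[0,0,0.5],"twist":[0,0,0],"claw":0},{"offset":[0,0,1],"twist":[0,0,0],"claw":0},{"offset":[0,0,1.5],"twist":[0,0,0],"claw":0},{"offset":[0,0,2],"twist":[0,0,0],"claw":0},{"offset":[0,0,2],"twist":[0,0,0],"claw":0},{"offset":[0,0,2],"twist":[0,0,0],"claw":0},{"offset":[0,0,2],"twist":[0,0,0],"claw":0},{"offset":[0,0,1],"twist":[0,0,0],"claw":0}]'

```text
t: 18.75
tcp_pos: [0.5916, -0.1958, 0.4733]
tool_rot: [[-0.155, 0.988, 0.002], [0.988, 0.155, -0.001], [-0.001, 0.002, -1.0]]
wrist_force: [0.5, 0.3, -3.1]
width: 0.0198
grasp_force: 30.0
```

carry_out --deltas '[{"offset":[-0.17,2.2,0],"twist":[0,0,0],"claw":0},{"offset":[-0.17,2.2,0],"twist":[0,0,0],"claw":0},{"offset":[-0.17,2.2,0],"twist":[0,0,0],"claw":0},{"offset":[-0.17,2.2,0],"twist":[0,0,0],"claw":0},{"offset":[-0.17,2.2,0],"twist":[0,0,0],"claw":0},{"offset":[-0.17,2.2,0],"twist":[0,0,0],"claw":0},{"offset":[-0.17,2.2,0],"twist":[0,0,0],"claw":0},{"offset":[-0.17,2.2,0],"twist":[0,0,0],"claw":0},{"offset":[-0.17,2.2,0],"twist":[0,0,0],"claw":0},{"offset":[-0.17,2.3,0],"twist":[0,0,0],"claw":0}]'

```text
t: 19.75
tcp_pos: [0.5743, 0.0261, 0.471]
tool_rot: [[-0.155, 0.988, -0.001], [0.988, 0.155, -0.0], [-0.0, -0.001, -1.0]]
wrist_force: [0.3, -0.2, -3.3]
width: 0.0195
grasp_force: 30.0
```

carry_out --deltas '[{"offset":[0,0,0],"twist":[0,0,0],"claw":0},{"offset":[0,0,0],"twist":[0,0,0],"claw":0},{"offset":[0,0,0],"twist":[0,0,0],"claw":0},{"offset":[0,0,0],"twist":[0,0,0],"claw":0},{"offset":[0,0,0],"twist":[0,0,0],"claw":0},{"offset":[0,0,0],"twist":[0,0,0],"claw":0},{"offset":[0,0,0],"twist":[0,0,0],"claw":0},{"offset":[0,0,0],"twist":[0,0,0],"claw":0},{"offset":[0,0,0],"twist":[0,0,0],"claw":0},{"offset":[0,0,0],"twist":[0,0,0],"claw":0}]'

```text
t: 20.75
tcp_pos: [0.5747, 0.0254, 0.4712]
tool_rot: [[-0.154, 0.988, -0.0], [0.988, 0.154, -0.0], [-0.0, -0.0, -1.0]]
wrist_force: [0.4, 0.4, -4.2]
width: 0.0195
grasp_force: 30.0
```

```bash
python3 - <<'E'
from shaft import *
shaft(np.arange(.135,.275,.02),(.5746,.0258))
w=cloud(load('scene')); rect(w,near(w,.574,.0255,.06,.095,.004),'stand')
E
python3 bar.py
```

```text
[0.5748 0.0254 0.4712]
0.155 19 x [0.5642 0.5844 0.5743] ymax [0.0334 0.0382]
0.175 19 x [0.565  0.5867 0.5758] ymax [0.0333 0.0376]
0.195 15 x [0.5664 0.5862 0.5763] ymax [0.0339 0.0368]
0.215 20 x [0.5672 0.5858 0.5765] ymax [0.0342 0.0383]
0.235 15 x [0.5692 0.5855 0.5773] ymax [0.0341 0.0368]
0.255 7 x [0.5801 0.5851 0.5826] ymax [0.0325 0.0375]
slopes [[0.066, -0.0025], [0.5636, 0.0341]]
stand 628 [575.1  27.5] [84.1 80.8] 82.4 z 0.0945
bar 1028 [ 544.3 -204.5] [ 45.3 189.8] 10.4 z 0.1365
keeper mm 30.003335183715805
```

carry_out --deltas '[{"offset":[0.05,0.05,-1.5],"twist":[0,0,0],"claw":0},{"offset":[0,0,-1.2],"twist":[0,0,0],"claw":0},{"offset":[0,0,-1],"twist":[0,0,0],"claw":0},{"offset":[0,0,-0.7],"twist":[0,0,0],"claw":0},{"offset":[0,0,-0.7],"twist":[0,0,0],"claw":0},{"offset":[0,0,-0.7],"twist":[0,0,0],"claw":0},{"offset":[0,0,-0.7],"twist":[0,0,0],"claw":0},{"offset":[0,0,-0.7],"twist":[0,0,0],"claw":0},{"offset":[0,0,-0.7],"twist":[0,0,0],"claw":0},{"offset":[0,0,0],"twist":[0,0,0],"claw":0}]'

```text
t: 21.85
tcp_pos: [0.575, 0.0259, 0.3912]
tool_rot: [[-0.155, 0.988, -0.002], [0.988, 0.155, -0.0], [-0.0, -0.002, -1.0]]
wrist_force: [-0.1, -0.1, -2.2]
width: 0.0194
grasp_force: 30.0
```

carry_out --deltas '[{"offset":[0,0,-1],"twist":[0,0,0],"claw":0},{"offset":[0,0,-1],"twist":[0,0,0],"claw":0},{"offset":[0,0,-1],"twist":[0,0,0],"claw":0},{"offset":[0,0,-0.5],"twist":[0,0,0],"claw":0},{"offset":[0,0,-0.3],"twist":[0,0,0],"claw":0},{"offset":[0,0,-0.15],"twist":[0,0,0],"claw":0},{"offset":[0,0,0],"twist":[0,0,0],"claw":0},{"offset":[0,0,0],"twist":[0,0,0],"claw":0},{"offset":[0,0,0],"twist":[0,0,0],"claw":0},{"offset":[0,0,0],"twist":[0,0,0],"claw":0}]'

```text
t: 22.85
tcp_pos: [0.5753, 0.0259, 0.353]
tool_rot: [[-0.154, 0.988, 0.0], [0.988, 0.154, 0.0], [-0.0, 0.0, -1.0]]
wrist_force: [0.1, -0.4, -2.7]
width: 0.0196
grasp_force: 30.0
```

carry_out --deltas '[{"offset":[0,0,-0.2],"twist":[0,0,0],"claw":0},{"offset":[0,0,0],"twist":[0,0,0],"claw":0},{"offset":[0,0,0],"twist":[0,0,0],"claw":0.3},{"offset":[0,0,0],"twist":[0,0,0],"claw":0.5},{"offset":[0,0,0],"twist":[0,0,0],"claw":0.6},{"offset":[0,0,0],"twist":[0,0,0],"claw":0.6},{"offset":[0,0,0],"twist":[0,0,0],"claw":0.6},{"offset":[0,0,0],"twist":[0,0,0],"claw":0.6},{"offset":[0,0,0],"twist":[0,0,0],"claw":0.6},{"offset":[0,0,0],"twist":[0,0,0],"claw":0.6}]'

```text
t: 23.85
tcp_pos: [0.5752, 0.0259, 0.3507]
tool_rot: [[-0.154, 0.988, -0.0], [0.988, 0.154, -0.0], [-0.0, -0.0, -1.0]]
wrist_force: [-1.5, -0.4, 0.2]
width: 0.0561
grasp_force: 0.0
```

carry_out --deltas '[{"offset":[0,0,1],"twist":[0,0,0],"claw":0.6},{"offset":[0,0,1],"twist":[0,0,0],"claw":0.6},{"offset":[0,0,2],"twist":[0,0,0],"claw":0.6},{"offset":[0,0,2],"twist":[0,0,0],"claw":0.6},{"offset":[0,0,3],"twist":[0,0,0],"claw":0.6},{"offset":[0,0,3],"twist":[0,0,0],"claw":0.6},{"offset":[-1,-2,0],"twist":[0,0,-0.14],"claw":0.6},{"offset":[-1,-2,0],"twist":[0,0,-0.14],"claw":0.4},{"offset":[-1,-3,0],"twist":[0,0,-0.14],"claw":0.35},{"offset":[-1,-3,0],"twist":[0,0,-0.14],"claw":0.35}]'

```text
t: 24.85
tcp_pos: [0.5346, -0.0749, 0.472]
tool_rot: [[0.398, 0.917, 0.001], [0.917, -0.398, 0.0], [0.001, 0.001, -1.0]]
wrist_force: [1.1, -0.9, 0.3]
width: 0.0363
grasp_force: 0.0
```

```bash
python3 - <<'E'
from h import *
s=robot.sense(); print(s['tcp_pos'],s['width'])
im=grab('top'); w=cloud(im); w2=cloud(grab('scene'))
rect(w,near(w,.575,.0259,.06,.186,.008),'handle'); rect(w2,near(w2,.575,.0259,.06,.186,.008),'handle s')
rect(w,near(w,.4555,.2736,.14,.05,.006),'block')
# panel tops in rack frame (fit lines)
th=np.radians(10.4); R=np.array([[np.cos(th),-np.sin(th)],[np.sin(th),np.cos(th)]]); o=np.array([.4533,-.2212])
for n,c in(('top',w),('scene',w2)):
  q=(c[...,:2]-o)@R
  for y in (-.075,-.025,.025,.075):
    m=(abs(q[...,1]-y)<.012)&(abs(q[...,0])<.06)&(abs(c[...,2]-.122)<.004); v=q[m]
    if len(v)>8: print(n,y,len(v),'x',np.percentile(v[:,0],[2,98]).round(4),'y',np.median(v[:,1]).round(4),np.percentile(v[:,1],[3,97]).round(4),'z',np.median(c[m][:,2]).round(4), 'mid world',(o+R@[0,np.median(v[:,1])]).round(4))
E
```

```text
[ 0.5346193  -0.07489223  0.47195929] 0.03633117660997374
handle 172 [573.8  31.5] [15.5 75. ] 8.7 z 0.1864
handle s 200 [575.9  27.5] [16.1 91.3] 8.7 z 0.1847
block 2707 [455.6 273.6] [150.1 212.3] 0.7 z 0.0505
top -0.075 108 x [-0.0523  0.0523] y -0.075 [-0.0789 -0.0706] z 0.1224 mid world [ 0.4668 -0.2949]
top 0.025 103 x [-0.0523  0.0519] y 0.0252 [0.0208 0.0286] z 0.1225 mid world [ 0.4488 -0.1965]
top 0.075 11 x [-0.0535 -0.0346] y 0.0729 [0.0707 0.0768] z 0.1224 mid world [ 0.4401 -0.1495]
scene -0.075 14 x [-0.0519  0.0088] y -0.0718 [-0.0781 -0.0684] z 0.1212 mid world [ 0.4663 -0.2918]
scene 0.025 90 x [-0.05    0.0545] y 0.0276 [0.0214 0.0327] z 0.1212 mid world [ 0.4483 -0.194 ]
scene 0.075 101 x [-0.0505  0.0555] y 0.0768 [0.0716 0.0833] z 0.1211 mid world [ 0.4394 -0.1457]
```

carry_out --deltas '[{"offset":[-1.35,-1.04,0],"twist":[0,0,-0.14],"claw":0.35},{"offset":[-1.35,-1.04,0],"twist":[0,0,-0.14],"claw":0.35},{"offset":[-1.35,-1.04,0],"twist":[0,0,-0.14],"claw":0.35},{"offset":[-1.35,-1.04,0],"twist":[0,0,-0.14],"claw":0.35},{"offset":[-1.36,-1.04,-2],"twist":[0,0,-0.14],"claw":0.35},{"offset":[-1.36,-1.04,-2],"twist":[0,0,-0.14],"claw":0.35},{"offset":[-1.36,-1.01,-2],"twist":[0,0,-0.14],"claw":0.35},{"offset":[0,0,-2],"twist":[0,0,0],"claw":0.35},{"offset":[0,0,-2],"twist":[0,0,0],"claw":0.35},{"offset":[0,0,0],"twist":[0,0,0],"claw":0.35}]'

```text
t: 25.95
tcp_pos: [0.4404, -0.146, 0.3697]
tool_rot: [[0.982, 0.186, -0.002], [0.186, -0.982, 0.001], [-0.002, -0.001, -1.0]]
wrist_force: [0.2, -0.6, 0.3]
width: 0.0323
grasp_force: 0.0
```

```bash
cat > pan.py <<'E'
from h import *
s=robot.sense(); T=s['tool_rot']; print(np.round(s['tcp_pos'],4),'yaw',np.degrees(np.arctan2(T[1][0],T[0][0])).round(2),'w',s['width'],np.round(s['joints'],2),np.round(s['wrist_force'],1))
w=cloud(grab('wrist'))
th=np.radians(10.4); R=np.array([[np.cos(th),-np.sin(th)],[np.sin(th),np.cos(th)]]); o=np.array([.4533,-.2212])
q=(w[...,:2]-o)@R
for y in (-.075,-.025,.025,.075):
    m=(abs(q[...,1]-y)<.012)&(abs(q[...,0])<.06)&(abs(w[...,2]-.122)<.004); v=q[m]
    if len(v)>8: print(y,len(v),'x',np.percentile(v[:,0],[2,98]).round(4),'y',np.percentile(v[:,1],[3,50,97]).round(4),'z',np.median(w[m][:,2]).round(4))
E
python3 pan.py
```

```text
[ 0.4404 -0.146   0.3697] yaw 10.73 w 0.03230702057663254 [-0.17  0.38  0.5   2.24 -0.32  0.6  -0.82] [ 0.2 -0.6  0.3]
-0.075 1871 x [-0.0513  0.0542] y [-0.0788 -0.0735 -0.0709] z 0.1227
0.025 1308 x [-0.034   0.0545] y [0.021  0.0251 0.0287] z 0.123
0.075 1395 x [-0.0513  0.0542] y [0.0709 0.0746 0.0785] z 0.1231
```

carry_out --deltas '[{"offset":[0,-0.07,-2],"twist":[0,0,0],"claw":0.35},{"offset":[0,-0.06,-2],"twist":[0,0,0],"claw":0.35},{"offset":[0,0,-2],"twist":[0,0,0],"claw":0.35},{"offset":[0,0,-1.5],"twist":[0,0,0],"claw":0.35},{"offset":[0,0,-1.5],"twist":[0,0,0],"claw":0.35},{"offset":[0,0,-0.8],"twist":[0,0,0],"claw":0.35},{"offset":[0,0,0],"twist":[0,0,0],"claw":0.35},{"offset":[0,0,0],"twist":[0,0,0],"claw":0.35},{"offset":[0,0,0],"twist":[0,0,0],"claw":0.35},{"offset":[0,0,0],"twist":[0,0,0],"claw":0.35}]'

```text
t: 27.0
tcp_pos: [0.4407, -0.1479, 0.2733]
tool_rot: [[0.983, 0.185, 0.001], [0.185, -0.983, -0.0], [0.001, 0.0, -1.0]]
wrist_force: [1.2, 0.4, -0.1]
width: 0.0325
grasp_force: 0.0
```

carry_out --deltas '[{"offset":[0,0,0],"twist":[0,0,0],"claw":0.15},{"offset":[0,0,0],"twist":[0,0,0],"claw":0},{"offset":[0,0,0],"twist":[0,0,0],"claw":0},{"offset":[0,0,0],"twist":[0,0,0],"claw":0},{"offset":[0,0,0],"twist":[0,0,0],"claw":0},{"offset":[0,0,0],"twist":[0,0,0],"claw":0},{"offset":[0,0,0.5],"twist":[0,0,0],"claw":0},{"offset":[0,0,1],"twist":[0,0,0],"claw":0},{"offset":[0,0,1],"twist":[0,0,0],"claw":0},{"offset":[0,0,1],"twist":[0,0,0],"claw":0}]'

```text
t: 28.0
tcp_pos: [0.4404, -0.1479, 0.3088]
tool_rot: [[0.983, 0.185, 0.0], [0.185, -0.983, -0.0], [0.0, 0.0, -1.0]]
wrist_force: [-0.1, 0.4, -1.8]
width: 0.0076
grasp_force: 30.0
```

carry_out --deltas '[{"offset":[0,0,1.5],"twist":[0,0,0],"claw":0},{"offset":[0,0,2],"twist":[0,0,0],"claw":0},{"offset":[0,0,3],"twist":[0,0,0],"claw":0},{"offset":[0,0,3],"twist":[0,0,0],"claw":0},{"offset":[0.1,2,1.5],"twist":[0,0,0],"claw":0},{"offset":[0.1,3,0],"twist":[0,0,0],"claw":0},{"offset":[0.1,4,0],"twist":[0,0,0],"claw":0},{"offset":[0.1,4,0],"twist":[0,0,-0.02],"claw":0},{"offset":[0.1,4,0],"twist":[0,0,-0.02],"claw":0},{"offset":[0.1,4,0],"twist":[0,0,-0.02],"claw":0}]'

```text
t: 29.0
tcp_pos: [0.4459, 0.0635, 0.4186]
tool_rot: [[0.992, 0.124, 0.001], [0.124, -0.992, 0.001], [0.001, -0.0, -1.0]]
wrist_force: [2.0, 1.8, -1.3]
width: 0.008
grasp_force: 30.0
```

carry_out --deltas '[{"offset":[0.1,4,0],"twist":[0,0,-0.02],"claw":0},{"offset":[0.1,4,0],"twist":[0,0,-0.02],"claw":0},{"offset":[0.1,4,0],"twist":[0,0,-0.02],"claw":0},{"offset":[0.1,4,0],"twist":[0,0,-0.02],"claw":0},{"offset":[0.1,4,0],"twist":[0,0,-0.02],"claw":0},{"offset":[0.1,4,0],"twist":[0,0,-0.014],"claw":0},{"offset":[0.2,3,0],"twist":[0,0,0],"claw":0},{"offset":[0,1.65,0],"twist":[0,0,0],"claw":0},{"offset":[0,0,0],"twist":[0,0,0],"claw":0},{"offset":[0,0,0],"twist":[0,0,0],"claw":0}]'

```text
t: 30.0
tcp_pos: [0.4544, 0.3472, 0.4179]
tool_rot: [[1.0, 0.011, -0.0], [0.011, -1.0, -0.001], [-0.0, 0.001, -1.0]]
wrist_force: [0.2, 0.4, -1.4]
width: 0.008
grasp_force: 30.0
```

```bash
cat > blk.py <<'E'
from h import *
s=robot.sense(); T=np.array(s['tool_rot']); p=np.array(s['tcp_pos']); print(np.round(p,4),'yaw',np.degrees(np.arctan2(T[1,0],T[0,0])).round(2),'w',round(s['width'],4),np.round(s['joints'],2),np.round(s['wrist_force'],1))
for n in('top','scene','wrist'):
    w=cloud(grab(n)); m=near(w,.4555,.2736,.17,.05,.006); rect(w,m,n)
    if n!='wrist':  # held panel
        q=(w-p)@T; k=(abs(q[...,0])<.07)&(abs(q[...,1])<.02)&(q[...,2]>.19)&(q[...,2]<.28)
        if k.sum()>20: v=q[k]; print('panel tool x',np.percentile(v[:,0],[1,99]).round(4),'y',np.median(v[:,1]).round(4),'zmax',np.percentile(v[:,2],99).round(4))
E
python3 blk.py
```

```text
[0.4544 0.3472 0.4179] yaw 0.63 w 0.008 [-1.14  0.44  0.55  1.97 -0.31  0.82 -1.97] [ 0.2  0.4 -1.4]
top 2461 [455.5 273.6] [149.9 211.8] 0.8 z 0.0506
panel tool x [-0.054   0.0537] y 0.0043 zmax 0.2557
scene 2001 [455.8 274.3] [150.4 213.7] 0.5 z 0.0493
panel tool x [-0.0535  0.0548] y -0.0039 zmax 0.2612
wrist 17566 [455.7 273.3] [149.  210.9] 0.5 z 0.0511
```

carry_out --deltas '[{"offset":[0.03,0.14,-1],"twist":[0,0,0],"claw":0},{"offset":[0,0,-2],"twist":[0,0,0],"claw":0},{"offset":[0,0,-2],"twist":[0,0,0],"claw":0},{"offset":[0,0,-2],"twist":[0,0,0],"claw":0},{"offset":[0,0,-1.5],"twist":[0,0,0],"claw":0},{"offset":[0,0,-1],"twist":[0,0,0],"claw":0},{"offset":[0,0,-0.5],"twist":[0,0,0],"claw":0},{"offset":[0,0,-0.5],"twist":[0,0,0],"claw":0},{"offset":[0,0,-0.5],"twist":[0,0,0],"claw":0},{"offset":[0,0,-0.5],"twist":[0,0,0],"claw":0}]'

```text
t: 31.15
tcp_pos: [0.4549, 0.3501, 0.3028]
tool_rot: [[1.0, 0.012, 0.001], [0.012, -1.0, 0.001], [0.001, -0.001, -1.0]]
wrist_force: [-0.9, -0.5, -1.9]
width: 0.0078
grasp_force: 30.0
```

carry_out --deltas '[{"offset":[0,0,-0.5],"twist":[0,0,0],"claw":0},{"offset":[0,0,-0.5],"twist":[0,0,0],"claw":0},{"offset":[0,0,-0.5],"twist":[0,0,0],"claw":0},{"offset":[0,0,-0.5],"twist":[0,0,0],"claw":0},{"offset":[0,0,-0.5],"twist":[0,0,0],"claw":0},{"offset":[0,0,-0.5],"twist":[0,0,0],"claw":0},{"offset":[0,0,0],"twist":[0,0,0],"claw":0},{"offset":[0,0,0],"twist":[0,0,0],"claw":0},{"offset":[0,0,0],"twist":[0,0,0],"claw":0},{"offset":[0,0,0],"twist":[0,0,0],"claw":0}]'

```text
t: 32.15
tcp_pos: [0.4548, 0.3501, 0.2729]
tool_rot: [[1.0, 0.012, 0.0], [0.012, -1.0, 0.0], [0.0, -0.0, -1.0]]
wrist_force: [-0.1, 0.5, -2.4]
width: 0.0075
grasp_force: 30.0
```

carry_out --deltas '[{"offset":[0,-0.12,-0.15],"twist":[0,0,0],"claw":0},{"offset":[0,0,-0.15],"twist":[0,0,0],"claw":0},{"offset":[0,0,0],"twist":[0,0,0],"claw":0},{"offset":[0,0,0],"twist":[0,0,0],"claw":0.15},{"offset":[0,0,0],"twist":[0,0,0],"claw":0.25},{"offset":[0,0,0],"twist":[0,0,0],"claw":0.35},{"offset":[0,0,0],"twist":[0,0,0],"claw":0.35},{"offset":[0,0,0],"twist":[0,0,0],"claw":0.35},{"offset":[0,0,0.5],"twist":[0,0,0],"claw":0.35},{"offset":[0,0,1],"twist":[0,0,0],"claw":0.35}]'

```text
t: 33.15
tcp_pos: [0.4546, 0.3487, 0.2848]
tool_rot: [[1.0, 0.012, -0.001], [0.012, -1.0, -0.001], [-0.001, 0.001, -1.0]]
wrist_force: [0.6, -0.5, -0.7]
width: 0.0326
grasp_force: 0.0
```

carry_out --deltas '[{"offset":[0,0,1.5],"twist":[0,0,0],"claw":0.35},{"offset":[0,0,2],"twist":[0,0,0],"claw":0.35},{"offset":[0,0,3],"twist":[0,0,0],"claw":0.35},{"offset":[0,0,4],"twist":[0,0,0],"claw":0.35},{"offset":[0,-2,0],"twist":[0,0,0.02],"claw":0.35},{"offset":[0,-4,0],"twist":[0,0,0.02],"claw":0.35},{"offset":[0,-4,0],"twist":[0,0,0.02],"claw":0.35},{"offset":[0,-4,0],"twist":[0,0,0.02],"claw":0.35},{"offset":[0,-4,0],"twist":[0,0,0.02],"claw":0.35},{"offset":[0,-4,0],"twist":[0,0,0.02],"claw":0.35}]'

```text
t: 34.15
tcp_pos: [0.4545, 0.1271, 0.3906]
tool_rot: [[0.991, 0.132, 0.001], [0.132, -0.991, 0.001], [0.001, -0.001, -1.0]]
wrist_force: [1.0, 0.9, -0.3]
width: 0.0331
grasp_force: 0.0
```

carry_out --deltas '[{"offset":[0,-4,0],"twist":[0,0,0.02],"claw":0.35},{"offset":[0,-4,0],"twist":[0,0,0.02],"claw":0.35},{"offset":[0,-4,0],"twist":[0,0,0.01],"claw":0.35},{"offset":[0,-4,0],"twist":[0,0,0],"claw":0.35},{"offset":[0,-4,0],"twist":[0,0,0],"claw":0.35},{"offset":[-0.2,-4,0],"twist":[0,0,0],"claw":0.35},{"offset":[-0.2,-4,0],"twist":[0,0,0],"claw":0.35},{"offset":[-0.1,-4,0],"twist":[0,0,0],"claw":0.35},{"offset":[0,-0.5,0],"twist":[0,0,0],"claw":0.35},{"offset":[0,0,0],"twist":[0,0,0],"claw":0.35}]'

```text
t: 35.15
tcp_pos: [0.4493, -0.1974, 0.3903]
tool_rot: [[0.984, 0.178, 0.001], [0.178, -0.984, -0.0], [0.001, 0.0, -1.0]]
wrist_force: [-0.1, 1.3, -0.8]
width: 0.0328
grasp_force: 0.0
```

```bash
python3 pan.py; cat > chk.py <<'E'
from h import *
w=cloud(grab('top')); w2=cloud(grab('scene'))
for n,c in(('top',w),('scene',w2)):
  rect(c,near(c,.4555,.2736,.17,.05,.006)&(c[...,1]<.4),n+' block')
  for y in (.1986,.2486,.2986,.3486):
    m=(abs(c[...,1]-y)<.02)&(abs(c[...,0]-.455)<.08)&(abs(c[...,2]-.118)<.006); v=c[m]
    if len(v)>15: print(n,y,len(v),np.median(v,0).round(4),'x',np.percentile(v[:,0],[2,98]).round(4))
E
python3 chk.py
```

```text
[ 0.4493 -0.1974  0.3903] yaw 10.24 w 0.03282290151250266 [-0.07  0.37  0.49  2.16 -0.28  0.67 -0.77] [-0.1  1.3 -0.8]
-0.075 1432 x [-0.0517  0.0539] y [-0.0788 -0.0742 -0.0711] z 0.1228
0.025 1195 x [-0.0513  0.0543] y [0.0211 0.0245 0.0283] z 0.1231
top block 2486 [455.5 273.5] [149.9 211.7] 0.7 z 0.0504
top 0.3486 129 [0.4539 0.3474 0.1179] x [0.4003 0.5062]
scene block 3658 [455.9 274. ] [150.4 213.6] 0.5 z 0.0493
scene 0.3486 204 [0.4558 0.3503 0.1173] x [0.4019 0.5086]
```

carry_out --deltas '[{"offset":[0.05,0.06,-2],"twist":[0,0,0],"claw":0.35},{"offset":[0,0,-2],"twist":[0,0,0],"claw":0.35},{"offset":[0,0,-2],"twist":[0,0,0],"claw":0.35},{"offset":[0,0,-2],"twist":[0,0,0],"claw":0.35},{"offset":[0,0,-1.5],"twist":[0,0,0],"claw":0.35},{"offset":[0,0,-1.5],"twist":[0,0,0],"claw":0.35},{"offset":[0,0,-0.8],"twist":[0,0,0],"claw":0.35},{"offset":[0,0,0],"twist":[0,0,0],"claw":0.35},{"offset":[0,0,0],"twist":[0,0,0],"claw":0.35},{"offset":[0,0,0],"twist":[0,0,0],"claw":0.35}]'

```text
t: 36.3
tcp_pos: [0.4505, -0.1954, 0.2724]
tool_rot: [[0.983, 0.181, 0.001], [0.181, -0.983, -0.0], [0.001, 0.0, -1.0]]
wrist_force: [-0.0, 0.0, 0.3]
width: 0.0326
grasp_force: 0.0
```

carry_out --deltas '[{"offset":[0,0,0],"twist":[0,0,0],"claw":0.15},{"offset":[0,0,0],"twist":[0,0,0],"claw":0},{"offset":[0,0,0],"twist":[0,0,0],"claw":0},{"offset":[0,0,0],"twist":[0,0,0],"claw":0},{"offset":[0,0,0],"twist":[0,0,0],"claw":0},{"offset":[0,0,0],"twist":[0,0,0],"claw":0},{"offset":[0,0,0.5],"twist":[0,0,0],"claw":0},{"offset":[0,0,1],"twist":[0,0,0],"claw":0},{"offset":[0,0,1],"twist":[0,0,0],"claw":0},{"offset":[0,0,1],"twist":[0,0,0],"claw":0}]'

```text
t: 37.3
tcp_pos: [0.4503, -0.1956, 0.3078]
tool_rot: [[0.984, 0.181, 0.0], [0.181, -0.984, -0.0], [0.0, 0.0, -1.0]]
wrist_force: [-0.2, 0.3, -1.4]
width: 0.0076
grasp_force: 30.0
```

carry_out --deltas '[{"offset":[0,0,1.5],"twist":[0,0,0],"claw":0},{"offset":[0,0,2],"twist":[0,0,0],"claw":0},{"offset":[0,0,3],"twist":[0,0,0],"claw":0},{"offset":[0,0,3],"twist":[0,0,0],"claw":0},{"offset":[0.05,2,1],"twist":[0,0,0],"claw":0},{"offset":[0.05,3,0],"twist":[0,0,0],"claw":0},{"offset":[0.05,4,0],"twist":[0,0,0],"claw":0},{"offset":[0.05,4,0],"twist":[0,0,-0.02],"claw":0},{"offset":[0.05,4,0],"twist":[0,0,-0.02],"claw":0},{"offset":[0.05,4,0],"twist":[0,0,-0.02],"claw":0}]'

```text
t: 38.3
tcp_pos: [0.4528, 0.0158, 0.4126]
tool_rot: [[0.993, 0.12, 0.001], [0.12, -0.993, 0.0], [0.001, -0.0, -1.0]]
wrist_force: [0.1, -0.3, -0.4]
width: 0.0076
grasp_force: 30.0
```

carry_out --deltas '[{"offset":[0.05,4,0],"twist":[0,0,-0.02],"claw":0},{"offset":[0.05,4,0],"twist":[0,0,-0.02],"claw":0},{"offset":[0.05,4,0],"twist":[0,0,-0.02],"claw":0},{"offset":[0.05,4,0],"twist":[0,0,-0.02],"claw":0},{"offset":[0.05,4,0],"twist":[0,0,-0.02],"claw":0},{"offset":[0,2.4,0],"twist":[0,0,-0.01],"claw":0},{"offset":[0,1,0],"twist":[0,0,0],"claw":0},{"offset":[0,0,0],"twist":[0,0,0],"claw":0},{"offset":[0,0,0],"twist":[0,0,0],"claw":0},{"offset":[0,0,0],"twist":[0,0,0],"claw":0}]'

```text
t: 39.3
tcp_pos: [0.4559, 0.2466, 0.412]
tool_rot: [[1.0, 0.01, -0.0], [0.01, -1.0, -0.0], [-0.0, 0.0, -1.0]]
wrist_force: [0.3, -0.4, -0.4]
width: 0.0077
grasp_force: 30.0
```

```bash
python3 blk.py
```

```text
[0.4559 0.2466 0.412 ] yaw 0.55 w 0.0077 [-0.99  0.38  0.53  2.08 -0.28  0.75 -1.85] [ 0.3 -0.4 -0.4]
top 1260 [455.5 272.6] [150.  209.9] 0.7 z 0.0504
panel tool x [-0.0542  0.0518] y 0.0042 zmax 0.2581
scene 3165 [455.9 274.4] [150.4 211.6] 0.6 z 0.0493
panel tool x [0.0254 0.0538] y -0.0047 zmax 0.2579
wrist 16019 [455.5 273.6] [150.4 210.5] 0.5 z 0.0512
```

carry_out --deltas '[{"offset":[0,0.02,-1],"twist":[0,0,0],"claw":0},{"offset":[0,0,-2],"twist":[0,0,0],"claw":0},{"offset":[0,0,-2],"twist":[0,0,0],"claw":0},{"offset":[0,0,-2],"twist":[0,0,0],"claw":0},{"offset":[0,0,-1.5],"twist":[0,0,0],"claw":0},{"offset":[0,0,-1],"twist":[0,0,0],"claw":0},{"offset":[0,0,-0.5],"twist":[0,0,0],"claw":0},{"offset":[0,0,-0.5],"twist":[0,0,0],"claw":0},{"offset":[0,0,-0.5],"twist":[0,0,0],"claw":0},{"offset":[0,0,-0.5],"twist":[0,0,0],"claw":0}]'

```text
t: 40.45
tcp_pos: [0.4559, 0.2487, 0.2967]
tool_rot: [[1.0, 0.012, 0.001], [0.012, -1.0, 0.001], [0.001, -0.001, -1.0]]
wrist_force: [-0.9, -0.3, -1.6]
width: 0.0081
grasp_force: 30.0
```

carry_out --deltas '[{"offset":[0,0,-0.5],"twist":[0,0,0],"claw":0},{"offset":[0,0,-0.5],"twist":[0,0,0],"claw":0},{"offset":[0,0,-0.5],"twist":[0,0,0],"claw":0},{"offset":[0,0,-0.5],"twist":[0,0,0],"claw":0},{"offset":[0,0,-0.4],"twist":[0,0,0],"claw":0},{"offset":[0,0,-0.3],"twist":[0,0,0],"claw":0},{"offset":[0,0,0],"twist":[0,0,0],"claw":0},{"offset":[0,0,0],"twist":[0,0,0],"claw":0},{"offset":[0,0,0],"twist":[0,0,0],"claw":0},{"offset":[0,0,0],"twist":[0,0,0],"claw":0}]'

```text
t: 41.45
tcp_pos: [0.4558, 0.2486, 0.2699]
tool_rot: [[1.0, 0.012, 0.0], [0.012, -1.0, 0.0], [0.0, -0.0, -1.0]]
wrist_force: [-0.0, -0.2, -1.6]
width: 0.0077
grasp_force: 30.0
```

carry_out --deltas '[{"offset":[0,0,-0.12],"twist":[0,0,0],"claw":0},{"offset":[0,0,0],"twist":[0,0,0],"claw":0},{"offset":[0,0,0],"twist":[0,0,0],"claw":0},{"offset":[0,0,0],"twist":[0,0,0],"claw":0.15},{"offset":[0,0,0],"twist":[0,0,0],"claw":0.25},{"offset":[0,0,0],"twist":[0,0,0],"claw":0.35},{"offset":[0,0,0],"twist":[0,0,0],"claw":0.35},{"offset":[0,0,0],"twist":[0,0,0],"claw":0.35},{"offset":[0,0,0.5],"twist":[0,0,0],"claw":0.35},{"offset":[0,0,1],"twist":[0,0,0],"claw":0.35}]'

```text
t: 42.45
tcp_pos: [0.4557, 0.2485, 0.2836]
tool_rot: [[1.0, 0.012, -0.001], [0.012, -1.0, -0.001], [-0.001, 0.001, -1.0]]
wrist_force: [-0.2, -0.1, -0.3]
width: 0.0324
grasp_force: 0.0
```

carry_out --deltas '[{"offset":[0,0,1.5],"twist":[0,0,0],"claw":0.35},{"offset":[0,0,2],"twist":[0,0,0],"claw":0.35},{"offset":[0,0,3],"twist":[0,0,0],"claw":0.35},{"offset":[0,0,4],"twist":[0,0,0],"claw":0.35},{"offset":[0,-2,0],"twist":[0,0,0.02],"claw":0.35},{"offset":[0,-4,0],"twist":[0,0,0.02],"claw":0.35},{"offset":[0,-4,0],"twist":[0,0,0.02],"claw":0.35},{"offset":[0,-4,0],"twist":[0,0,0.02],"claw":0.35},{"offset":[0,-4,0],"twist":[0,0,0.02],"claw":0.35},{"offset":[0,-4,0],"twist":[0,0,0.02],"claw":0.35}]'

```text
t: 43.45
tcp_pos: [0.4554, 0.027, 0.3894]
tool_rot: [[0.991, 0.132, 0.001], [0.132, -0.991, 0.0], [0.001, -0.0, -1.0]]
wrist_force: [1.2, -0.3, -0.7]
width: 0.0325
grasp_force: 0.0
```

carry_out --deltas '[{"offset":[0,-4,0],"twist":[0,0,0.02],"claw":0.35},{"offset":[0,-4,0],"twist":[0,0,0.02],"claw":0.35},{"offset":[0,-4,0],"twist":[0,0,0.01],"claw":0.35},{"offset":[0.2,-4,0],"twist":[0,0,0],"claw":0.35},{"offset":[0.2,-4,0],"twist":[0,0,0],"claw":0.35},{"offset":[0.3,-4,0],"twist":[0,0,0],"claw":0.35},{"offset":[0.3,-4,0],"twist":[0,0,0],"claw":0.35},{"offset":[0.2,-3.34,0],"twist":[0,0,0],"claw":0.35},{"offset":[0.02,-1,0],"twist":[0,0,0],"claw":0.35},{"offset":[0,0,0],"twist":[0,0,0],"claw":0.35}]'

```text
t: 44.45
tcp_pos: [0.4674, -0.2961, 0.389]
tool_rot: [[0.984, 0.178, 0.0], [0.178, -0.984, -0.001], [0.0, 0.001, -1.0]]
wrist_force: [-0.0, 0.8, 0.3]
width: 0.0322
grasp_force: 0.0
```

```bash
python3 pan.py; python3 chk.py
```

```text
[ 0.4674 -0.2961  0.389 ] yaw 10.26 w 0.03223525216964594 [ 0.14  0.44  0.46  2.03 -0.29  0.73 -0.62] [-0.   0.8  0.3]
-0.075 1222 x [-0.051   0.0542] y [-0.0793 -0.0753 -0.0715] z 0.123
top block 2337 [455.5 273.4] [150.  211.8] 0.8 z 0.0504
top 0.2486 123 [0.4494 0.2479 0.1184] x [0.4029 0.5061]
top 0.3486 133 [0.4537 0.3476 0.1178] x [0.4003 0.5058]
scene block 3201 [455.8 274.4] [150.5 213.1] 0.6 z 0.0494
scene 0.2486 188 [0.4543 0.2507 0.1174] x [0.4031 0.5075]
scene 0.3486 210 [0.4579 0.3507 0.1168] x [0.4019 0.5085]
```

carry_out --deltas '[{"offset":[0,0,-2],"twist":[0,0,0],"claw":0.35},{"offset":[0,0,-2],"twist":[0,0,0],"claw":0.35},{"offset":[0,0,-2],"twist":[0,0,0],"claw":0.35},{"offset":[0,0,-2],"twist":[0,0,0],"claw":0.35},{"offset":[0,0,-1.5],"twist":[0,0,0],"claw":0.35},{"offset":[0,0,-1.5],"twist":[0,0,0],"claw":0.35},{"offset":[0,0,-0.7],"twist":[0,0,0],"claw":0.35},{"offset":[0,0,0],"twist":[0,0,0],"claw":0.35},{"offset":[0,0,0],"twist":[0,0,0],"claw":0.35},{"offset":[0,0,0],"twist":[0,0,0],"claw":0.35}]'

```text
t: 45.6
tcp_pos: [0.4682, -0.2947, 0.2723]
tool_rot: [[0.983, 0.181, 0.001], [0.181, -0.983, -0.0], [0.001, 0.001, -1.0]]
wrist_force: [0.6, -0.2, 0.6]
width: 0.0324
grasp_force: 0.0
```

carry_out --deltas '[{"offset":[0,0,0],"twist":[0,0,0],"claw":0.15},{"offset":[0,0,0],"twist":[0,0,0],"claw":0},{"offset":[0,0,0],"twist":[0,0,0],"claw":0},{"offset":[0,0,0],"twist":[0,0,0],"claw":0},{"offset":[0,0,0],"twist":[0,0,0],"claw":0},{"offset":[0,0,0],"twist":[0,0,0],"claw":0},{"offset":[0,0,0.5],"twist":[0,0,0],"claw":0},{"offset":[0,0,1],"twist":[0,0,0],"claw":0},{"offset":[0,0,1],"twist":[0,0,0],"claw":0},{"offset":[0,0,1],"twist":[0,0,0],"claw":0}]'

```text
t: 46.6
tcp_pos: [0.468, -0.2949, 0.3076]
tool_rot: [[0.984, 0.181, 0.0], [0.181, -0.984, -0.0], [0.0, 0.0, -1.0]]
wrist_force: [-0.6, 0.7, -1.2]
width: 0.0078
grasp_force: 30.0
```

carry_out --deltas '[{"offset":[0,0,1.5],"twist":[0,0,0],"claw":0},{"offset":[0,0,2],"twist":[0,0,0],"claw":0},{"offset":[0,0,3],"twist":[0,0,0],"claw":0},{"offset":[0,0,3],"twist":[0,0,0],"claw":0},{"offset":[-0.1,2,1],"twist":[0,0,0],"claw":0},{"offset":[-0.1,3,0],"twist":[0,0,0],"claw":0},{"offset":[-0.1,4,0],"twist":[0,0,0],"claw":0},{"offset":[-0.1,4,0],"twist":[0,0,-0.02],"claw":0},{"offset":[-0.1,4,0],"twist":[0,0,-0.02],"claw":0},{"offset":[-0.1,4,0],"twist":[0,0,-0.02],"claw":0}]'

```text
t: 47.6
tcp_pos: [0.4615, -0.0834, 0.4124]
tool_rot: [[0.993, 0.12, 0.001], [0.12, -0.993, 0.0], [0.001, -0.0, -1.0]]
wrist_force: [1.1, 0.7, -1.1]
width: 0.0077
grasp_force: 30.0
```

carry_out --deltas '[{"offset":[-0.1,4,0],"twist":[0,0,-0.02],"claw":0},{"offset":[-0.1,4,0],"twist":[0,0,-0.02],"claw":0},{"offset":[-0.1,4,0],"twist":[0,0,-0.02],"claw":0},{"offset":[-0.1,4,0],"twist":[0,0,-0.02],"claw":0},{"offset":[-0.1,4,0],"twist":[0,0,-0.02],"claw":0},{"offset":[-0.06,4,0],"twist":[0,0,-0.01],"claw":0},{"offset":[0,3,0],"twist":[0,0,0],"claw":0},{"offset":[0,1.35,0],"twist":[0,0,0],"claw":0},{"offset":[0,0,0],"twist":[0,0,0],"claw":0},{"offset":[0,0,0],"twist":[0,0,0],"claw":0}]'

```text
t: 48.6
tcp_pos: [0.4563, 0.1974, 0.4117]
tool_rot: [[1.0, 0.011, -0.0], [0.011, -1.0, -0.001], [-0.0, 0.001, -1.0]]
wrist_force: [0.3, -1.3, -0.6]
width: 0.0078
grasp_force: 30.0
```

```bash
python3 blk.py
```

```text
[0.4563 0.1974 0.4117] yaw 0.62 w 0.0078 [-0.9   0.35  0.5   2.13 -0.25  0.72 -1.79] [ 0.3 -1.3 -0.6]
top 495 [456.1 230.9] [150.6 125. ] 0.4 z 0.0504
panel tool x [-0.0539  0.0526] y 0.004 zmax 0.259
scene 3216 [455.8 274.1] [150.6 213.4] 0.5 z 0.0494
panel tool x [0.0253 0.0544] y -0.0042 zmax 0.2628
wrist 15393 [455.8 273.9] [150.  210.8] 0.5 z 0.0513
```

Block unmoved; lower the last panel.

carry_out --deltas '[{"offset":[0,0.02,-1],"twist":[0,0,0],"claw":0},{"offset":[0,0,-2],"twist":[0,0,0],"claw":0},{"offset":[0,0,-2],"twist":[0,0,0],"claw":0},{"offset":[0,0,-2],"twist":[0,0,0],"claw":0},{"offset":[0,0,-1.5],"twist":[0,0,0],"claw":0},{"offset":[0,0,-1],"twist":[0,0,0],"claw":0},{"offset":[0,0,-0.5],"twist":[0,0,0],"claw":0},{"offset":[0,0,-0.5],"twist":[0,0,0],"claw":0},{"offset":[0,0,-0.5],"twist":[0,0,0],"claw":0},{"offset":[0,0,-0.5],"twist":[0,0,0],"claw":0}]'

```text
t: 49.75
tcp_pos: [0.4565, 0.199, 0.2965]
tool_rot: [[1.0, 0.012, 0.001], [0.012, -1.0, 0.0], [0.001, -0.0, -1.0]]
wrist_force: [0.9, 0.6, -1.2]
width: 0.0076
grasp_force: 30.0
```

carry_out --deltas '[{"offset":[0,0,-0.5],"twist":[0,0,0],"claw":0},{"offset":[0,0,-0.5],"twist":[0,0,0],"claw":0},{"offset":[0,0,-0.5],"twist":[0,0,0],"claw":0},{"offset":[0,0,-0.5],"twist":[0,0,0],"claw":0},{"offset":[0,0,-0.4],"twist":[0,0,0],"claw":0},{"offset":[0,0,-0.3],"twist":[0,0,0],"claw":0},{"offset":[0,0,0],"twist":[0,0,0],"claw":0},{"offset":[0,0,0],"twist":[0,0,0],"claw":0},{"offset":[0,0,0],"twist":[0,0,0],"claw":0},{"offset":[0,0,0],"twist":[0,0,0],"claw":0}]'

```text
t: 50.75
tcp_pos: [0.4564, 0.1989, 0.2697]
tool_rot: [[1.0, 0.012, 0.0], [0.012, -1.0, 0.0], [0.0, -0.0, -1.0]]
wrist_force: [0.0, 0.3, 0.3]
width: 0.0079
grasp_force: 30.0
```

Release (opening limited, as a neighbour stands 50 mm away), then rise and check.

carry_out --deltas '[{"offset":[0,0,-0.12],"twist":[0,0,0],"claw":0},{"offset":[0,0,0],"twist":[0,0,0],"claw":0},{"offset":[0,0,0],"twist":[0,0,0],"claw":0.15},{"offset":[0,0,0],"twist":[0,0,0],"claw":0.25},{"offset":[0,0,0],"twist":[0,0,0],"claw":0.3},{"offset":[0,0,0],"twist":[0,0,0],"claw":0.3},{"offset":[0,0,0],"twist":[0,0,0],"claw":0.3},{"offset":[0,0,0],"twist":[0,0,0],"claw":0.3},{"offset":[0,0,0.5],"twist":[0,0,0],"claw":0.3},{"offset":[0,0,1],"twist":[0,0,0],"claw":0.3}]'

```text
t: 51.75
tcp_pos: [0.4562, 0.1988, 0.2834]
tool_rot: [[1.0, 0.012, -0.001], [0.012, -1.0, -0.001], [-0.001, 0.001, -1.0]]
wrist_force: [0.3, -0.7, -1.2]
width: 0.0275
grasp_force: 0.0
```

carry_out --deltas '[{"offset":[0,0,1.5],"twist":[0,0,0],"claw":0.3},{"offset":[0,0,2],"twist":[0,0,0],"claw":0.3},{"offset":[0,0,3],"twist":[0,0,0],"claw":0.3},{"offset":[0,0,4],"twist":[0,0,0],"claw":0.3},{"offset":[0,-3,0],"twist":[0,0,0],"claw":0.3},{"offset":[0,-4,0],"twist":[0,0,0],"claw":0.3},{"offset":[0,-4,0],"twist":[0,0,0],"claw":0.3},{"offset":[0,-4,0],"twist":[0,0,0],"claw":0.3},{"offset":[0,-2,0],"twist":[0,0,0],"claw":0.3},{"offset":[0,0,0],"twist":[0,0,0],"claw":0.3}]'

```text
t: 52.75
tcp_pos: [0.4559, 0.026, 0.3893]
tool_rot: [[1.0, 0.007, 0.001], [0.007, -1.0, -0.0], [0.001, 0.0, -1.0]]
wrist_force: [-0.3, 0.9, 0.1]
width: 0.028
grasp_force: 0.0
```

carry_out --deltas '[{"offset":[0,0,0],"twist":[0,0,0],"claw":0.3},{"offset":[0,0,0],"twist":[0,0,0],"claw":0.3},{"offset":[0,0,0],"twist":[0,0,0],"claw":0.3},{"offset":[0,0,0],"twist":[0,0,0],"claw":0.3},{"offset":[0,0,0],"twist":[0,0,0],"claw":0.3},{"offset":[0,0,0],"twist":[0,0,0],"claw":0.3},{"offset":[0,0,0],"twist":[0,0,0],"claw":0.3},{"offset":[0,0,0],"twist":[0,0,0],"claw":0.3},{"offset":[0,0,0],"twist":[0,0,0],"claw":0.3},{"offset":[0,0,0],"twist":[0,0,0],"claw":0.3}]'

```text
t: 53.75
tcp_pos: [0.4563, 0.0288, 0.3883]
tool_rot: [[1.0, 0.012, -0.0], [0.012, -1.0, -0.0], [-0.0, 0.0, -1.0]]
wrist_force: [1.3, 0.2, -0.4]
width: 0.028
grasp_force: 0.0
```

```bash
python3 chk.py; python3 bar.py; python3 -c "
from h import *
w=cloud(load('scene')); rect(w,near(w,.575,.0259,.06,.186,.008),'handle')
cv2.imwrite('pics/end.png',load('scene')['pixels'])"
```

```text
top block 2025 [455.6 274. ] [150.2 210.7] 0.7 z 0.0505
top 0.1986 127 [0.459  0.1981 0.1184] x [0.4038 0.5071]
top 0.2486 121 [0.4523 0.248  0.1179] x [0.4028 0.505 ]
top 0.3486 129 [0.4566 0.3476 0.1182] x [0.4018 0.5061]
scene block 2898 [455.9 274.2] [150.5 212.1] 0.5 z 0.0494
scene 0.1986 185 [0.4556 0.2012 0.1171] x [0.4048 0.5089]
scene 0.2486 190 [0.4531 0.2507 0.1168] x [0.4033 0.5073]
scene 0.3486 209 [0.456  0.3507 0.1171] x [0.4022 0.5068]
bar 1034 [ 544.2 -204.4] [ 45.1 189.8] 10.4 z 0.1367
keeper mm 29.915436776733372
handle 201 [576.   26.4] [16.4 93.4] 9.1 z 0.185
```

View pics/end.png

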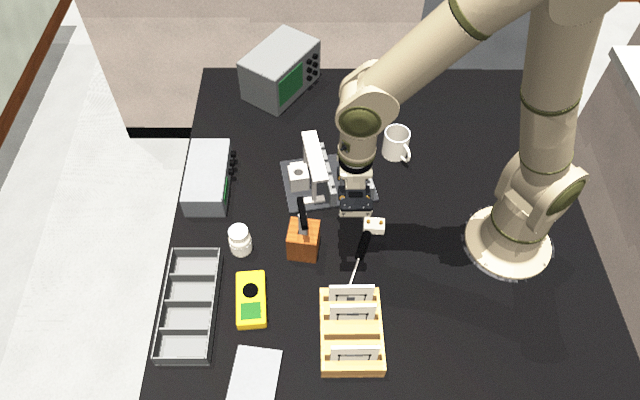

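The last picture shows the three panels upright in the block at (352,292), (352,312) and (355,352). The key is upright in its stand at (303,220), and the hold-down bar is clear of the slots.

```bash
python3 -c "
from workcell import robot
print(robot.close_job())"
```

```text
the job is handed in; nothing more can be done
None
```

The job is handed in, and no verdict came back: by my last measurements the screw is released (bar 30 mm clear), the key is upright in its stand, and all three panels in the rack are fully down in their own grooves.

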